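# Cup up the glued finials

### The arm

A 6-joint arm with a two-finger parallel gripper is mounted at the origin on the work surface. World frame = base frame: x ahead of the robot, y to its left, z up, the work surface at z = 0. Lengths are in m, angles in degrees, forces in N, time in s.
With the tool pointing down it reaches from about 0.375 to 0.9 m from the base axis. Payload 3.1 kg.
Tool frame: the origin (TCP) lies midway between the tips of the shut fingers; the grasp point (between the pads) lies 19 mm behind it; z points along the fingers, y is the direction in which the jaws open and shut (so a half turn about z gives the same grasp; the last joint's range is limited). The gripper opens to 87 mm and grips with 3 to 60 N. Pads are 19 mm wide; open, the fingers measure 117 mm over their backs; the gripper's body (75 mm by 190 mm) begins 51 mm behind the grasp point.
Start: joints at [57.095, 30.224, 82.088, -0, 67.689, -10.227], TCP at [0.241, 0.577, 0.223] pointing down, gripper open.
Joint ranges: [-176.69, 176.69], [-43.24, 126.21], [12.49, 139.97], [-82, 262], [0, 151.66], [-163.58, 163.58]. Speed limits (degrees/s): [159.86, 159.86, 180, 180, 180, 180].

### API

Orientations are given as a 3x3 rotation matrix whose columns are the frame's x, y, z axes.
In Python, from rig import bot, capture, get_calibration gives the robot as it stands.
- The arm moves only by the tool play_rows, never from a script. Its arguments are lists of equal length, an entry for each row: "fingers": the closure in counts, from 0 (fully open) to 255 (shut); "linear": the shift along the tool's x, y, z in mm, a list of three; "rot": the turn, a rotation vector about the tool's x, y, z in degrees, a list of three. A call has 1 to 20 rows; each row is the pose to reach, as a shift and turn from the pose commanded when the call began, along the tool's axes at that moment; what a row does not reach only later rows make up. A row lasts 1/10 s, in which the tool goes at most 50 mm and 8.59 degrees, less where a joint would pass 70% of its speed; a pose out of reach is approached as far as the arm can. A call with a gripper value outside its range is refused whole. The fingers move at their own pace and stop on an object; the grip force is fixed at half the most. Time passes only in rows, so rows that repeat a pose let the fingers close. It gives the time, the measured TCP pose, the force and the opening at its end, in the units of the state.
- bot.read_state(): the state, without advancing time (a new reading comes with each control period).
- capture(name): name is "scene" or "top" or "wrist"; returns the picture (384x512x3 uint8, red, green, blue); there is no depth.
- get_calibration(name): a dict with "vfov" (degrees; the focal length in pixels is half the picture's height over the tangent of half this angle, whatever the lens; pixels are square), "cx", "cy" (the principal point, pixels), "camera_from_world" (4x4, takes a point from world to camera coordinates). Camera axes: x right, y down, z forward; pixel columns grow to the right and rows downward; lengths in m; the calibration is good to about 2 mm. The wrist camera is an equidistant fisheye: a pixel r from the principal point sees the ray r / f radians off the axis. A picture is of the moment at which its call begins: read the wrist's pose just before it. get_calibration takes no time and is no camera call; for the wrist camera it gives the pose at the moment of the call.
- bot.hand_in(): hands the job in, once; it reports no verdict.
The state is a dict: "time_s": time; "joint_positions": joint angles; "qvel": joint speeds; "tau": joint torques, N m; "position": TCP position; "tcp_rot": TCP orientation; "force": force on the tool from outside, world axes, zero at the start; "moment": the same for the moment, N m; "opening": opening from 0.0 (shut) to 1.0 (fully open).
Only numpy, scipy, OpenCV 4.12 (cv2) and the standard library are available. Lean on these libraries where they do the work, as an engineer would, in place of code of your own. Each camera call takes 0.05 s, during which the arm holds its last target.

### The job

The glue has set: raise the press arm fully, take the dark finial out of the press and bring the arm back down. For that finial and for every light finial standing on the bench, twist one cup off the top of the nested stack as you lift it (they are twist-locked, so do not pull straight up), stand the cup upright on the cork board and stand one finial upright in it. Leave the cups you do not need nested in the stack and the other things on the bench alone.

Things in the scene. Friction and masses are not known exactly. Their poses are not given: they have to be found in the camera images.
- lever_grip (a point): point to pinch on the red round handle (16 mm thick, 67 mm long, the handle's end is 20 mm beyond this point) at the free end of the press arm. The arm points along the press's own -x when down and stands up when raised.
- lever_hinge (a point): centre of the press arm's hinge, 127 mm above the table; lever_grip is 152 mm from it. Axes as the press's: the hinge turns about y.
- press_arm (a joint): press arm angle: 0 = down and level (its stop), growing as the handle is raised, 1.8 = stop, leaning back a little past upright. A stiff hinge: the arm stays where it is left; moving it takes about 2 to 4 N at the handle. The finial can be taken from above only with the arm at 1.6 or more.
- press_seat (a point): where the foot of the clamped finial stands, on top of the green press base 20 mm above the table. Axes: x points from here to the hinge post (75 mm away; the post is 44 mm wide and reaches 145 mm above the table), z up. The base runs from 65 mm before to 125 mm behind this point and is 90 mm wide.
- board_top (a point): centre of the top of the cork delivery board: 130 mm along its x, 320 mm along its y, 12 mm thick, fixed; top 12 mm above the table.
- stand: steel stand of the nested cups, origin at the table, on the stack's axis. Foot disc 120 mm across, 6 mm high, carrying a grey socket 64 mm across with its rim 45 mm above the table; the lowest cup is twist-locked in it just as the cups are in one another. Fixed.
- cup1_mid (a point): lowest, blue cup of the stack: point on its axis half-way up (38 mm above the underside), z up its axis. All cups are alike: 76 mm tall, about 200 g. Weighted plug foot 44 mm across, 36 mm high, with two side tabs; above it a bowl 64 mm across outside (12-sided, 66 over corners), 58 inside; inner floor 38.5 mm above the underside. Two lugs inside the rim leave 46 mm between them.
- cup2_mid (a point): second, white cup of the stack: point on its axis half-way up (38 mm above the underside), z up its axis. Nested, each cup stands 40 mm above the one below, only its bowl showing, its tabs caught under that cup's rim lugs with 4 mm of up-and-down play.
- cup3_mid (a point): third, blue cup of the stack: point on its axis half-way up (38 mm above the underside), z up its axis. To free a cup turn it 0.9 to 2.0 rad, either way, against the cup below, then lift. Pressing down while turning drags the lower cups round too: turn with the cup lifted about 2 mm.
- cup4_mid (a point): top, white cup of the stack: point on its axis half-way up (38 mm above the underside), z up its axis. It is the first to come off; take cups from the top. Size: see cup1; lock: see cup2 and cup3.
- fin0_mid (a point): dark wood finial standing in the press under the arm's rubber foot: turned wood, 90 mm tall, on a brass foot 40 mm across and 12 mm high, stem 23 to 26 mm across from 17 mm to 85 mm up, flat top. About 150 g, low centre of mass. Point on its axis half-way up (45 mm above its underside); z is its axis.
- fin1_mid (a point): light wood finial standing on the bench (may be absent): turned wood, 90 mm tall, on a brass foot 40 mm across and 12 mm high, stem 23 to 26 mm across from 17 mm to 85 mm up, flat top. About 150 g, low centre of mass. Point on its axis half-way up (45 mm above its underside); z is its axis.
- fin2_mid (a point): light wood finial standing on the bench (may be absent): turned wood, 90 mm tall, on a brass foot 40 mm across and 12 mm high, stem 23 to 26 mm across from 17 mm to 85 mm up, flat top. About 150 g, low centre of mass. Point on its axis half-way up (45 mm above its underside); z is its axis.
- fin3_mid (a point): light wood finial standing on the bench (may be absent): turned wood, 90 mm tall, on a brass foot 40 mm across and 12 mm high, stem 23 to 26 mm across from 17 mm to 85 mm up, flat top. About 150 g, low centre of mass. Point on its axis half-way up (45 mm above its underside); z is its axis.
- glue: bystander, to be left alone: white glue bottle, 56 mm across, 150 mm tall. Origin on the underside.
- sander: bystander, to be left alone: dark sanding block 110 x 65 x 30 mm. Origin on the underside.
- gouge: bystander, to be left alone: gouge with a wooden handle lying down, 220 mm long, 26 mm thick. Origin on the underside.
- offcut: bystander, to be left alone: light wood offcut 65 x 40 x 30 mm. Origin on the underside.
Things that resemble listed ones, but are neither listed nor needed, are in the scene too. Leave any blue or pink look-alike of the part that bears fin3_mid alone.

How it is judged (in metres and radians):
On the way, in this order (a step that is already met when the one before it is completed fails the run):
1. press arm raised (over 1.3 rad) with the dark finial still in the press (value of joint press_arm above 1.3 rad and horizontal distance between fin0_mid and press_seat below 0.05 m), for 0.1 s.
2. dark finial taken away from the press, arm still up (horizontal distance between fin0_mid and press_seat above 0.1 m and value of joint press_arm above 0.6 rad), for 0.1 s.
3. press arm back down (under 0.12 rad) (value of joint press_arm below 0.12 rad), for 0.2 s.
At the end, for the whole second after the job is handed in: Arm under 0.12 rad. Each finial upright (0.2 rad) on the floor of its own cup (14 mm off axis, 7 mm in height); those cups upright (0.12 rad) on the board (axis within 55 mm in x, 150 mm in y of its centre); other cups nested in place (8 mm sideways, 5 mm in height). All at rest (value of joint press_arm below 0.12 rad and angle between each of fin0_mid, fin1_mid, fin2_mid, fin3_mid's own z axis and vertical below 0.2 rad and linear speed of each of fin0, fin1, fin2, fin3, cup1, cup2, cup3, cup4 below 0.03 m/s and ((horizontal distance between fin0_mid and cup1_mid below 0.014 m and z of fin0_mid in the frame of cup1_mid between 0.0385 and 0.0525 m) or (horizontal distance between fin0_mid and cup2_mid below 0.014 m and z of fin0_mid in the frame of cup2_mid between 0.0385 and 0.0525 m) or (horizontal distance between fin0_mid and cup3_mid below 0.014 m and z of fin0_mid in the frame of cup3_mid between 0.0385 and 0.0525 m) or (horizontal distance between fin0_mid and cup4_mid below 0.014 m and z of fin0_mid in the frame of cup4_mid between 0.0385 and 0.0525 m)) and ((horizontal distance between fin1_mid and cup1_mid below 0.014 m and z of fin1_mid in the frame of cup1_mid between 0.0385 and 0.0525 m) or (horizontal distance between fin1_mid and cup2_mid below 0.014 m and z of fin1_mid in the frame of cup2_mid between 0.0385 and 0.0525 m) or (horizontal distance between fin1_mid and cup3_mid below 0.014 m and z of fin1_mid in the frame of cup3_mid between 0.0385 and 0.0525 m) or (horizontal distance between fin1_mid and cup4_mid below 0.014 m and z of fin1_mid in the frame of cup4_mid between 0.0385 and 0.0525 m)) and ((horizontal distance between fin2_mid and cup1_mid below 0.014 m and z of fin2_mid in the frame of cup1_mid between 0.0385 and 0.0525 m) or (horizontal distance between fin2_mid and cup2_mid below 0.014 m and z of fin2_mid in the frame of cup2_mid between 0.0385 and 0.0525 m) or (horizontal distance between fin2_mid and cup3_mid below 0.014 m and z of fin2_mid in the frame of cup3_mid between 0.0385 and 0.0525 m) or (horizontal distance between fin2_mid and cup4_mid below 0.014 m and z of fin2_mid in the frame of cup4_mid between 0.0385 and 0.0525 m)) and ((horizontal distance between fin3_mid and cup1_mid below 0.014 m and z of fin3_mid in the frame of cup1_mid between 0.0385 and 0.0525 m) or (horizontal distance between fin3_mid and cup2_mid below 0.014 m and z of fin3_mid in the frame of cup2_mid between 0.0385 and 0.0525 m) or (horizontal distance between fin3_mid and cup3_mid below 0.014 m and z of fin3_mid in the frame of cup3_mid between 0.0385 and 0.0525 m) or (horizontal distance between fin3_mid and cup4_mid below 0.014 m and z of fin3_mid in the frame of cup4_mid between 0.0385 and 0.0525 m)) and ((horizontal distance between cup1_mid and stand below 0.008 m and height (world z) of cup1_mid between 0.042 and 0.052 m) or (x of cup1_mid in the frame of board_top between -0.055 and 0.055 m and y of cup1_mid in the frame of board_top between -0.15 and 0.15 m and z of cup1_mid in the frame of board_top between 0.032 and 0.044 m and horizontal distance between any of fin0_mid, fin1_mid, fin2_mid, fin3_mid and cup1_mid below 0.014 m)) and angle between each of cup1_mid, cup2_mid, cup3_mid, cup4_mid's own z axis and vertical below 0.12 rad and ((horizontal distance between cup2_mid and stand below 0.008 m and height (world z) of cup2_mid between 0.082 and 0.092 m) or (x of cup2_mid in the frame of board_top between -0.055 and 0.055 m and y of cup2_mid in the frame of board_top between -0.15 and 0.15 m and z of cup2_mid in the frame of board_top between 0.032 and 0.044 m and horizontal distance between any of fin0_mid, fin1_mid, fin2_mid, fin3_mid and cup2_mid below 0.014 m)) and ((horizontal distance between cup3_mid and stand below 0.008 m and height (world z) of cup3_mid between 0.122 and 0.132 m) or (x of cup3_mid in the frame of board_top between -0.055 and 0.055 m and y of cup3_mid in the frame of board_top between -0.15 and 0.15 m and z of cup3_mid in the frame of board_top between 0.032 and 0.044 m and horizontal distance between any of fin0_mid, fin1_mid, fin2_mid, fin3_mid and cup3_mid below 0.014 m)) and ((horizontal distance between cup4_mid and stand below 0.008 m and height (world z) of cup4_mid between 0.162 and 0.172 m) or (x of cup4_mid in the frame of board_top between -0.055 and 0.055 m and y of cup4_mid in the frame of board_top between -0.15 and 0.15 m and z of cup4_mid in the frame of board_top between 0.032 and 0.044 m and horizontal distance between any of fin0_mid, fin1_mid, fin2_mid, fin3_mid and cup4_mid below 0.014 m))); the robot touches nothing.
It fails at once if the stand of the stack is pulled or pushed with over 60 N (contact force between stand and anything else above 60 N).
It fails at once if a bystander is moved more than 50 mm or knocked over (distance of any of glue, sander, gouge, offcut from where it was at the start of the episode above 0.05 m or angle between any of glue, sander, gouge, offcut's own z axis and vertical above 0.6 rad).
Of fin1, fin2, fin3 only 1 to 2 are there at a start; the rules pass over those that are not, and their reading is None.
At some moment in a run one of fin1, fin2, fin3 may be knocked a few centimetres aside while the robot is not near it.
Once in a run the grip may slacken for a moment while it holds something.
It also fails if it takes over 210 s, if anything falls off the work surface, if the arm or the gripper's body presses on something with over 40 N, if the wrist force passes 120 N, or if a joint passes its speed limit or range.

## Working session

There is one attempt and no reset: what is moved stays moved. The work goes in short steps, Python scripts to look and compute and a tool call to move; the robot and the scene stay as the last step left them, time stands still between calls to the robot, and variables do not carry over. Pictures are saved under pics/ and viewed, and the job is handed in when it is done.

Besides the shell and the picture viewer there is one more tool, called after "Call:" as name(argument=value, ...) on one line, values as JSON. play_rows: Moves the arm, as the interface text tells. Its arguments: {"type":"object","properties":{"fingers":{"type":"array"},"linear":{"type":"array"},"rot":{"type":"array"}},"required":["fingers","linear","rot"]}

```bash
ls; mkdir -p pics; python3 - <<'E'
from rig import bot,capture,get_calibration
import cv2,json
for n in("scene","top","wrist"):
    c=get_calibration(n); print(n,c)
    cv2.imwrite(f"pics/{n}0.png",capture(n)[...,::-1])
print(bot.read_state())
E
```

```text
pics
scene {'vfov': 43.68949438123513, 'cx': 255.0715240987877, 'cy': 192.20553165574643, 'camera_from_world': array([[ 0.2678971 ,  0.9633915 , -0.01039001, -0.12720108],
       [ 0.5639514 , -0.16554737, -0.80904443, -0.19808419],
       [-0.78114657,  0.2108812 , -0.58765564,  1.61474961],
       [ 0.        ,  0.        ,  0.        ,  1.        ]])}
top {'vfov': 49.18212342081901, 'cx': 265.5823533958696, 'cy': 189.30317349327905, 'camera_from_world': array([[-0.02417982, -0.99945867, -0.0223092 ,  0.00322527],
       [-0.99555048,  0.02610627, -0.09054118,  0.54188078],
       [ 0.09107458,  0.02002066, -0.9956428 ,  1.10442649],
       [ 0.        ,  0.        ,  0.        ,  1.        ]])}
wrist {'vfov': 65.70646984690485, 'cx': 259.24033647451813, 'cy': 191.1317109281183, 'camera_from_world': array([[ 0.38581528,  0.92257193, -0.00275702, -0.62498937],
       [ 0.87901684, -0.36669005,  0.30474218, -0.03788085],
       [ 0.28013561, -0.11999766, -0.95243089,  0.392715  ],
       [ 0.        ,  0.        ,  0.        ,  1.        ]])}
{'time_s': 0.15, 'joint_positions': array([ 5.70962984e+01,  3.02678667e+01,  8.21410847e+01, -1.28365965e-03,
        6.76874967e+01, -1.02280658e+01]), 'qvel': array([-0.09600818, -0.12596049, -0.25741956, -0.04574203, -0.09425406,
        0.05702611]), 'tau': array([ 5.97067083e-04, -4.40425444e+01, -1.76841956e+01,  6.33574370e-02,
        5.52545569e-02, -9.64857190e-05]), 'position': array([0.24061893, 0.57620973, 0.22177556]), 'tcp_rot': array([[-9.22705268e-01,  3.85505103e-01, -8.97034550e-04],
       [ 3.85506046e-01,  9.22704210e-01, -1.42456240e-03],
       [ 2.78521481e-04, -1.66026348e-03, -9.99998583e-01]]), 'force': array([-1.10100888, -1.01364888,  0.5842709 ]), 'moment': array([ 0.04988714, -0.05024927,  0.01903187]), 'opening': 0.9972174416075434}
```

View pics/scene0.png

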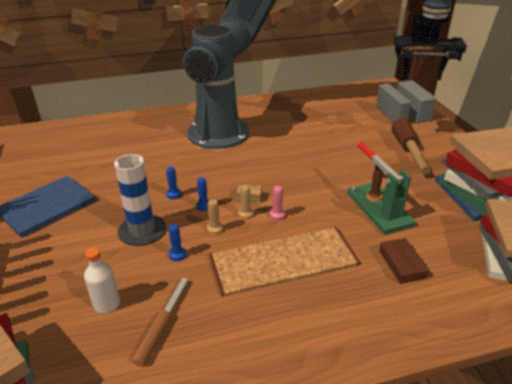

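View pics/top0.png

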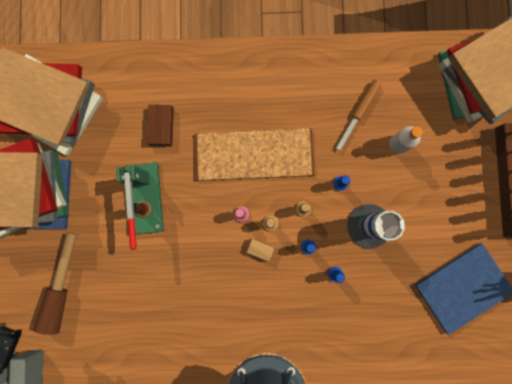

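View pics/wrist0.png

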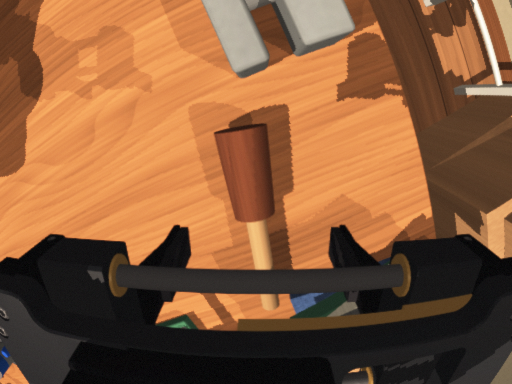

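Top view: cork board at (254,154), stack at (380,226), press at (140,200) with the red handle end at (132,240). The two light finials are at (303,209) and (270,224). The blue ones at (342,183), (308,246), (336,274) and the pink one at (241,213) are look-alikes. The offcut is at (260,250). I'll enlarge to confirm.

```bash
python3 - <<'E'
import cv2,numpy as np
t=cv2.imread("pics/top0.png");s=cv2.imread("pics/scene0.png")
cv2.imwrite("pics/c1.png",np.hstack([cv2.resize(t[170:290,210:410],(800,480),interpolation=cv2.INTER_CUBIC)]))
cv2.imwrite("pics/c2.png",cv2.resize(s[140:300,100:300],(750,600),interpolation=cv2.INTER_CUBIC))
a=cv2.resize(t[150:260,100:180],(400,550),interpolation=cv2.INTER_CUBIC)
b=cv2.resize(s[130:240,340:420],(400,550),interpolation=cv2.INTER_CUBIC)
cv2.imwrite("pics/c3.png",np.hstack([a,b]))
E
```

```text
(no output)
```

View pics/c1.png

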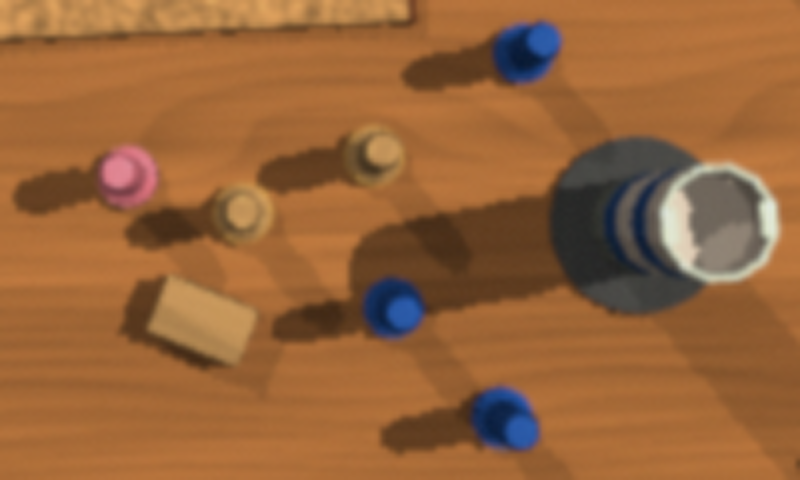

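View pics/c2.png

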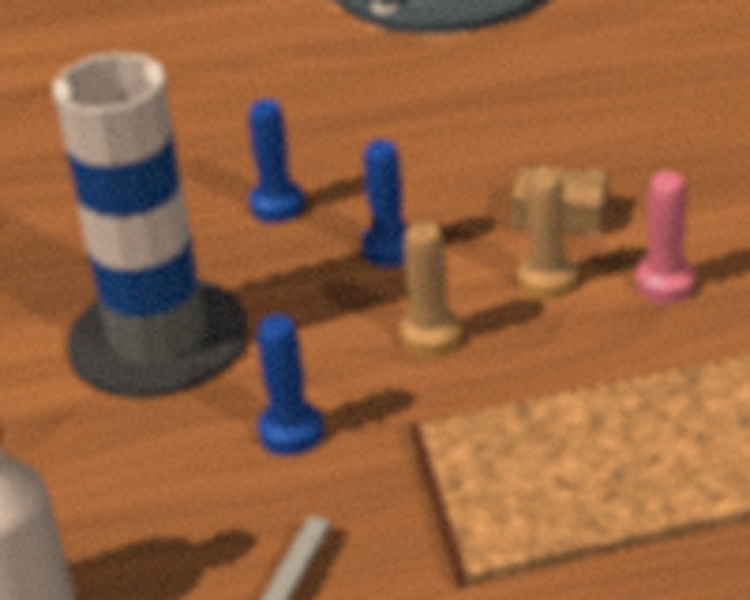

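View pics/c3.png

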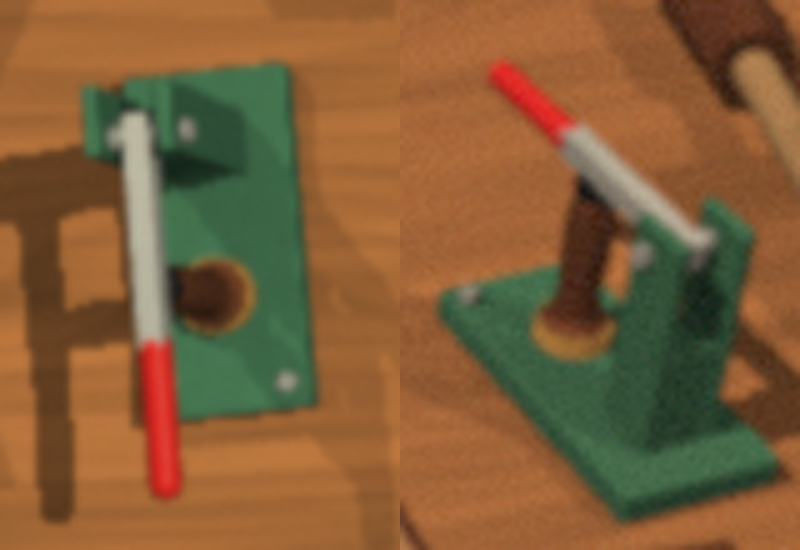

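The crop confirms two light-wood finials: nearest the stack at top (303,209), and near the offcut at (270,224). The dark one is in the press at (141,209). Next, measure with rays across both views.

```bash
cat > h.py <<'E'
import numpy as np,cv2
from rig import bot,capture,get_calibration
def ray(cal,px,fish=False):
    f=192/np.tan(np.radians(cal["vfov"]/2)); px=np.array(px,float)
    d=np.array([px[0]-cal["cx"],px[1]-cal["cy"]])
    if fish:
        r=np.hypot(*d); th=r/f; v=np.array([*(d/max(r,1e-9)*np.sin(th)),np.cos(th)])
    else: v=np.array([d[0]/f,d[1]/f,1.])
    M=cal["camera_from_world"];R=M[:3,:3];o=-R.T@M[:3,3];v=R.T@v
    return o,v/np.linalg.norm(v)
def plane(cal,px,z,fish=False):
    o,v=ray(cal,px,fish); return o+v*(z-o[2])/v[2]
def tri(*rs):
    A=np.zeros((3,3));b=np.zeros(3)
    for o,v in rs:
        P=np.eye(3)-np.outer(v,v);A+=P;b+=P@o
    p=np.linalg.solve(A,b)
    return p,max(np.linalg.norm((np.eye(3)-np.outer(v,v))@(p-o)) for o,v in rs)
def proj(cal,p,fish=False):
    f=192/np.tan(np.radians(cal["vfov"]/2)); M=cal["camera_from_world"]
    q=M[:3,:3]@np.array(p)+M[:3,3]
    if fish:
        r=np.hypot(q[0],q[1]);th=np.arctan2(r,q[2]);return np.array([cal["cx"]+f*th*q[0]/r,cal["cy"]+f*th*q[1]/r])
    return np.array([cal["cx"]+f*q[0]/q[2],cal["cy"]+f*q[1]/q[2]])
def blobs(mask,amin=15):
    n,l,st,c=cv2.connectedComponentsWithStats(mask.astype(np.uint8))
    return [(tuple(np.round(c[i],1)),st[i].tolist()) for i in range(1,n) if st[i][4]>=amin]
def snap(name,fn):
    st=bot.read_state();cal=get_calibration(name);im=capture(name);cv2.imwrite("pics/"+fn,im[...,::-1]);return im,cal
E
python3 - <<'E'
from h import *
T=get_calibration("top");S=get_calibration("scene")
t=cv2.imread("pics/top0.png");s=cv2.imread("pics/scene0.png")
for n,im in(("top",t),("scene",s)):
    h=cv2.cvtColor(im,cv2.COLOR_BGR2HSV).astype(int);H,Sa,V=h[...,0],h[...,1],h[...,2]
    print(n,"red",[b for b in blobs(((H<4)|(H>176))&(Sa>200)&(V>150),10)])
    print(n,"green",[b for b in blobs((H>60)&(H<85)&(Sa>100),100)])
    m=((H>=12)&(H<=22)&(V>150)&(Sa<175)); print("cork/light",blobs(m,30))
# hand-picked
def g(n,a,b,off=None):
    p,e=tri(ray(T,a),ray(S,b)); print(n,p.round(4),round(e*1e3,1))
# crops: top c1: x=210+u/4,y=170+v/4 ; scene c2: x=100+u/3.75,y=140+v/3.75
c1=lambda u,v:(210+u/4-.4,170+v/4-.4)
c2=lambda u,v:(100+u/3.75-.4,140+v/3.75-.4)
c3t=lambda u,v:(100+u/5-.4,150+v/5-.4)
c3s=lambda u,v:(340+(u-400)/5-.4,130+v/5-.4)
g("finA top",c1(381,152),c2(425,233))
g("finB top",c1(241,211),c2(545,176))
g("stack rim centre",c1(719,222),c2(109,82))
g("handle end",c3t(166,492),c3s(500,70))
g("hinge-ish arm end",c3t(135,118),c3s(703,240))
for p in [(381,152)]: print(plane(T,c1(*p),.09))
print(plane(T,c1(241,211),.09), plane(T,c1(719,222),.205))
print("base corners z=.02",[plane(T,c3t(*p),.02).round(4) for p in((287,68),(315,402),(140,418))])
print("fin0 foot ring centre z=.032", plane(T,c3t(215,295),.032), "scene", plane(S,c3s(573,325),.032))
E
```

```text
top red [((np.float64(455.1), np.float64(47.3)), [451, 45, 10, 5, 19]), ((np.float64(66.3), np.float64(68.0)), [48, 64, 30, 12, 179]), ((np.float64(4.8), np.float64(128.3)), [0, 125, 14, 6, 45]), ((np.float64(20.0), np.float64(147.0)), [0, 140, 33, 12, 220]), ((np.float64(47.3), np.float64(204.0)), [46, 197, 5, 13, 39]), ((np.float64(131.6), np.float64(234.1)), [128, 220, 8, 29, 127])]
top green [((np.float64(453.8), np.float64(104.6)), [447, 86, 15, 31, 155]), ((np.float64(58.3), np.float64(172.5)), [55, 153, 9, 40, 130]), ((np.float64(146.2), np.float64(194.2)), [118, 164, 44, 69, 1377])]
cork/light [((np.float64(253.2), np.float64(194.0)), [0, 0, 512, 384, 132401]), ((np.float64(279.1), np.float64(5.2)), [262, 0, 36, 12, 401]), ((np.float64(348.7), np.float64(6.8)), [344, 0, 10, 14, 97]), ((np.float64(366.5), np.float64(4.8)), [357, 0, 21, 12, 181]), ((np.float64(481.5), np.float64(124.7)), [475, 123, 14, 5, 43]), ((np.float64(3.8), np.float64(143.8)), [0, 142, 11, 6, 40]), ((np.float64(16.9), np.float64(188.4)), [0, 153, 37, 74, 2554]), ((np.float64(117.9), np.float64(200.5)), [1
[... 1608 characters left out ...]
[488, 197, 24, 54, 738]), ((np.float64(165.4), np.float64(240.4)), [160, 235, 10, 12, 55]), ((np.float64(7.7), np.float64(353.6)), [0, 327, 24, 48, 614])]
finA top [ 0.4871 -0.109   0.0885] 0.7
finB top [ 0.4522 -0.0198  0.092 ] 0.7
stack rim centre [ 0.4381 -0.287   0.2059] 0.5
handle end [0.3981 0.3143 0.1302] 1.4
hinge-ish arm end [0.5815 0.3304 0.1353] 3.1
[ 0.48694225 -0.10954613  0.09      ]
[ 0.4520616  -0.02046205  0.09      ] [ 0.43802467 -0.28776764  0.205     ]
base corners z=.02 [array([0.6216, 0.2847, 0.02  ]), array([0.4395, 0.2697, 0.02  ]), array([0.4331, 0.3646, 0.02  ])]
fin0 foot ring centre z=.032 [0.497845   0.32022737 0.032     ] scene [0.50258006 0.32077133 0.032     ]
```

```bash
cat >> h.py <<'E'
from scipy.spatial.transform import Rotation as Ro
def Rdown(yaw):  # tool y at world angle yaw (deg), z down
    a=np.radians(yaw);y=np.array([np.cos(a),np.sin(a),0]);z=np.array([0,0,-1.]);return np.column_stack([np.cross(y,z),y,z])
def go(p,R=None,s=None):
    s=s or bot.read_state();R0=s["tcp_rot"];R=R0 if R is None else R
    d=R0.T@(np.array(p)-s["position"])*1e3; r=Ro.from_matrix(R0.T@R).as_rotvec(degrees=True)
    print("lin",d.round(1).tolist(),"rot",r.round(1).tolist(),"rows>=",int(max(np.ceil(np.linalg.norm(d)/50),np.ceil(np.linalg.norm(r)/8.59))))
def st():
    s=bot.read_state();R=s["tcp_rot"];print("t",round(s["time_s"],2),"p",s["position"].round(4),"yaw",round(np.degrees(np.arctan2(R[1,1],R[0,1])),2),"tilt",round(np.degrees(np.arccos(-R[2,2])),2),"F",s["force"].round(1),"M",s["moment"].round(2),"op",round(s["opening"]*87,1),"j",s["joint_positions"].round(1))
    return s
E
python3 - <<'E'
from h import *
t=cv2.imread("pics/top0.png");T=get_calibration("top");S=get_calibration("scene");W=get_calibration("wrist")
s=st()
o=ray(W,(W["cx"],W["cy"]+1e-6),True)
R=s["tcp_rot"];print("cam in tool",R.T@(o[0]-s["position"]),"dir",R.T@o[1])
cv2.imwrite("pics/c4.png",cv2.resize(t[115:195,180:330],(750,400),interpolation=cv2.INTER_CUBIC))
sc=cv2.imread("pics/scene0.png");cv2.imwrite("pics/c5.png",cv2.resize(sc[220:300,200:365],(800,388),interpolation=cv2.INTER_CUBIC))
E
```

```text
t 0.15 p [0.2406 0.5762 0.2218] yaw 67.32 tilt 0.1 F [-1.1 -1.   0.6] M [ 0.05 -0.05  0.02] op 86.8 j [ 57.1  30.3  82.1  -0.   67.7 -10.2]
cam in tool [ 0.08331122  0.00143078 -0.16217634] dir [-3.05053488e-01 -8.83770807e-04  9.52334809e-01]
```

View pics/c4.png

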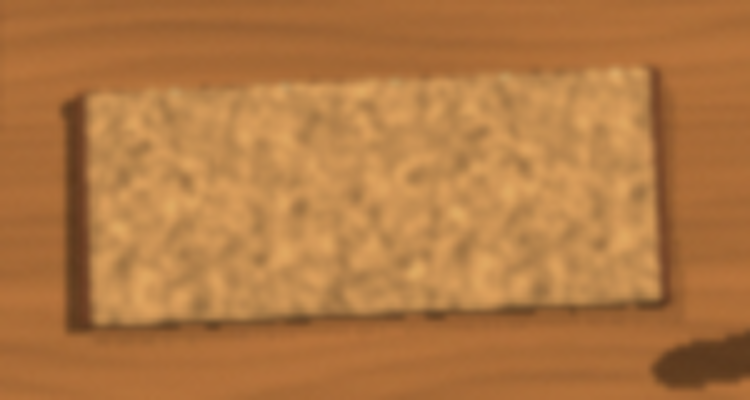

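View pics/c5.png

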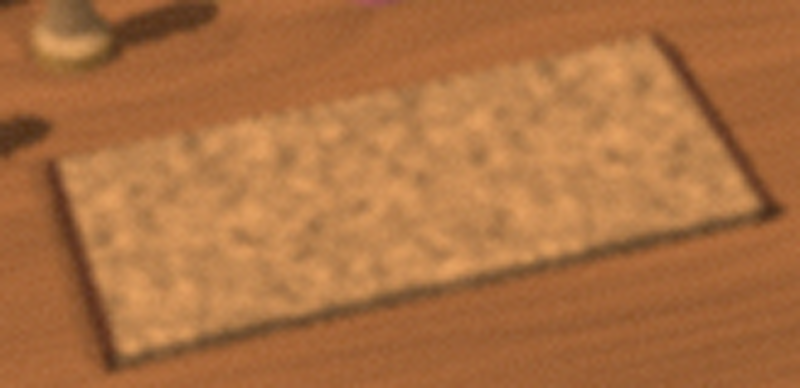

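```bash
python3 - <<'E'
from h import *
T=get_calibration("top");S=get_calibration("scene")
a=lambda u,v:(180+u/5-.4,115+v/5-.4); b=lambda u,v:(200+u/4.848-.4,220+v/4.85-.4)
tp=[(86,94),(651,68),(662,300),(92,325)] # +x+y, +x-y, -x-y, -x+y
sp=[(764,208),(115,357),(55,160),(655,35)]
P=[]
for u,v in zip(tp,sp):
    p,e=tri(ray(T,a(*u)),ray(S,b(*v)));q=plane(T,a(*u),.012);print(p.round(4),round(e*1e3,1),q.round(4),plane(S,b(*v),.012).round(4));P.append(q)
P=np.array(P);c=P.mean(0);dy=P[0]-P[1]+P[3]-P[2];yaw=np.degrees(np.arctan2(-dy[0],dy[1]));print("board centre",c,"yaw x",yaw,np.linalg.norm(P[0]-P[1]),np.linalg.norm(P[0]-P[3]))
A=np.radians(yaw);ex=np.array([np.cos(A),np.sin(A),0]);ey=np.array([-np.sin(A),np.cos(A),0])
for k in(-.1,0,.1):print(k,(c+ey*k).round(4))
go([.44,.05,.36],Rdown(30)); 
E
```

```text
[0.7039 0.1777 0.0104] 1.2 [0.7031 0.1762 0.012 ] [0.7055 0.1782 0.012 ]
[ 0.7091 -0.1359  0.0097] 0.2 [ 0.7085 -0.1359  0.012 ] [ 0.7112 -0.136   0.012 ]
[ 0.5799 -0.1372  0.012 ] 0.4 [ 0.5798 -0.1375  0.012 ] [ 0.58   -0.1368  0.012 ]
[0.5751 0.1762 0.0128] 2.3 [0.5745 0.1741 0.012 ] [0.5744 0.179  0.012 ]
board centre [0.64147289 0.01923074 0.012     ] yaw x 0.99051883262824 0.31219086773577925 0.12866175237564675
-0.1 [ 0.6432 -0.0808  0.012 ]
0 [0.6415 0.0192 0.012 ]
0.1 [0.6397 0.1192 0.012 ]
lin [-386.8, -408.9, -137.7] rot [-0.1, 0.0, 37.3] rows>= 12
```

Call:
play_rows(fingers=[0,0,0,0,0,0,0,0,0,0,0,0,0,0,0], linear=[[-387,-409,-138],[-387,-409,-138],[-387,-409,-138],[-387,-409,-138],[-387,-409,-138],[-387,-409,-138],[-387,-409,-138],[-387,-409,-138],[-387,-409,-138],[-387,-409,-138],[-387,-409,-138],[-387,-409,-138],[-387,-409,-138],[-387,-409,-138],[-387,-409,-138]], rot=[[0,0,37],[0,0,37],[0,0,37],[0,0,37],[0,0,37],[0,0,37],[0,0,37],[0,0,37],[0,0,37],[0,0,37],[0,0,37],[0,0,37],[0,0,37],[0,0,37],[0,0,37]])

```text
time_s: 1.65
position: [0.4394, 0.051, 0.36]
tcp_rot: [[-0.506, 0.863, -0.002], [0.863, 0.506, 0.001], [0.002, -0.001, -1.0]]
force: [0.1, -0.3, 0.4]
opening: 1.001
```

```bash
python3 - <<'E'
from h import *
st(); go([.438,-.2875,.30],Rdown(7))
E
```

```text
t 1.65 p [0.4394 0.051  0.36  ] yaw 30.37 tilt 0.11 F [ 0.1 -0.3  0.4] M [-0.01  0.06  0.05] op 87.1 j [ -7.9   6.7  95.2   0.   78.2 -38.3]
lin [-291.4, -172.2, 59.7] rot [-0.1, -0.1, 23.4] rows>= 7
```

Call:
play_rows(fingers=[0,0,0,0,0,0,0,0,0,0], linear=[[-291,-172,60],[-291,-172,60],[-291,-172,60],[-291,-172,60],[-291,-172,60],[-291,-172,60],[-291,-172,60],[-291,-172,60],[-291,-172,60],[-291,-172,60]], rot=[[0,0,23],[0,0,23],[0,0,23],[0,0,23],[0,0,23],[0,0,23],[0,0,23],[0,0,23],[0,0,23],[0,0,23]])

```text
time_s: 2.65
position: [0.4389, -0.2857, 0.3003]
tcp_rot: [[-0.13, 0.992, -0.001], [0.992, 0.13, 0.002], [0.002, -0.0, -1.0]]
force: [0.2, -0.1, 0.3]
opening: 0.999
```

```bash
python3 - <<'E'
from h import *
st(); im,c=snap("wrist","w1.png"); print(proj(c,[.438,-.2875,.205],True))
E
```

```text
t 2.65 p [ 0.4389 -0.2857  0.3003] yaw 7.45 tilt 0.09 F [ 0.2 -0.1  0.3] M [-0.09  0.06  0.02] op 86.9 j [-45.3  17.3  90.7   0.   72.1 -52.8]
[256.48125931 195.46170667]
```

View pics/w1.png

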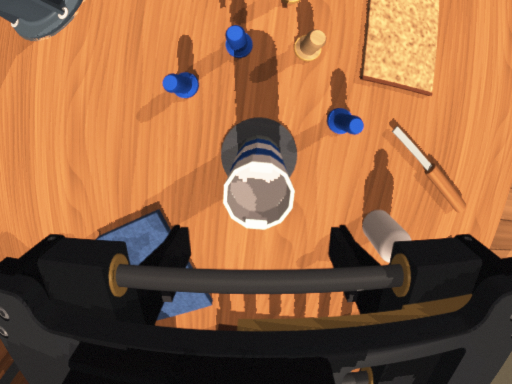

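Wrist view: the white rim of the top cup is centred near (258,190). I'll fit the rim and look at the facets and lugs.

```bash
cat >> h.py <<'E'
def rimfit(im,cal,z,guess,fish=True,rad=.045,white=True,col=None):
    """white/blue outer rim contour points -> on plane z -> circle fit"""
    h=cv2.cvtColor(im,cv2.COLOR_RGB2HSV).astype(int)
    m=((h[...,1]<70)&(h[...,2]>120)) if white else ((h[...,0]>100)&(h[...,0]<125)&(h[...,1]>120))
    pts=[]
    for a in np.radians(np.arange(0,360,3)):
        # march outward->inward
        for r in np.arange(rad,.02,-.0005):
            p=np.array([guess[0]+r*np.cos(a),guess[1]+r*np.sin(a),z]);u,v=np.round(proj(cal,p,fish)).astype(int)
            if 0<=u<512 and 0<=v<384 and m[v,u]: pts.append(p[:2]);break
    pts=np.array(pts)
    from scipy.optimize import least_squares
    f=least_squares(lambda q:np.hypot(pts[:,0]-q[0],pts[:,1]-q[1])-q[2],[guess[0],guess[1],.032],loss="soft_l1",f_scale=.001)
    return f.x,pts
E
python3 - <<'E'
from h import *
im=cv2.imread("pics/w1.png")[...,::-1];c=get_calibration("wrist")
q,pts=rimfit(im,c,.205,(.438,-.2875));print(q)
q,pts=rimfit(im,c,.205,q[:2]);print(q)
d=pts-q[:2];a=np.degrees(np.arctan2(d[:,1],d[:,0]));r=np.hypot(*d.T)*1e3
for ai,ri in zip(a,r):print(int(ai),round(ri,1),end="; ")
cv2.imwrite("pics/w1c.png",cv2.resize(im[150:240,210:310,::-1],(660,594),interpolation=cv2.INTER_CUBIC))
T=get_calibration("top");t=cv2.imread("pics/top0.png")[...,::-1]
print("top",rimfit(t,T,.205,(.438,-.2875),False)[0])
E
```

```text
[ 0.43988272 -0.28621646  0.03369044]
[ 0.4397744  -0.28640117  0.03362715]
0 32.1; 3 32.1; 6 32.1; 9 32.1; 12 33.1; 15 32.2; 18 32.2; 21 31.7; 24 31.2; 27 31.7; 30 31.2; 33 30.7; 36 31.2; 39 32.7; 42 32.7; 45 32.7; 48 32.7; 51 33.2; 54 33.7; 57 34.2; 59 35.2; 62 34.7; 65 34.7; 68 41.7; 71 42.7; 74 43.7; 77 43.7; 80 44.7; 83 45.2; 86 45.2; 89 45.2; 92 45.2; 95 45.2; 98 45.2; 101 45.2; 104 45.2; 107 45.1; 110 45.1; 113 44.1; 116 42.1; 119 35.1; 122 34.6; 125 33.6; 128 34.6; 131 33.6; 134 32.6; 137 32.5; 140 32.0; 143 32.0; 146 33.0; 149 32.0; 152 32.5; 155 32.5; 158 31.5; 161 32.0; 164 31.9; 167 32.4; 170 32.9; 173 32.4; 176 32.4; 179 31.9; -177 31.9; -174 31.9; -171 31.9; -168 31.9; -165 33.3; -162 33.3; -159 33.8; -156 33.3; -153 33.3; -150 32.8; -147 32.8; -144 33.3; -141 33.8; -138 33.8; -135 33.8; -132 34.3; -129 34.8; -126 34.3; -123 33.8; -119 33.8; -116 33.8; -113 33.8; -110 33.8; -107 34.3; -104 34.8; -101 34.8; -98 34.3; -95 34.8; -92 34.8; -89 34.3; -86 34.3; -83 33.8; -80 33.8; -77 35.3; -74 35.3; -71 34.9; -68 33.9; -65 34.4; -62 33.9; -59 33.4; -56 34.4; -53 33.9; -50 33.9; -47 33.9; -44 33.9; -41 34.0; -38 34.0; -35 33.5; -32 33.0; -29 33.0; -26 33.5; -23 32.5; -20 33.5; -17 34.0; -14 34.1; -11 33.1; -8 32.6; -5 32.1; -2 32.6; top [ 0.43806108 -0.28662946  0.0328254 ]
```

View pics/w1c.png

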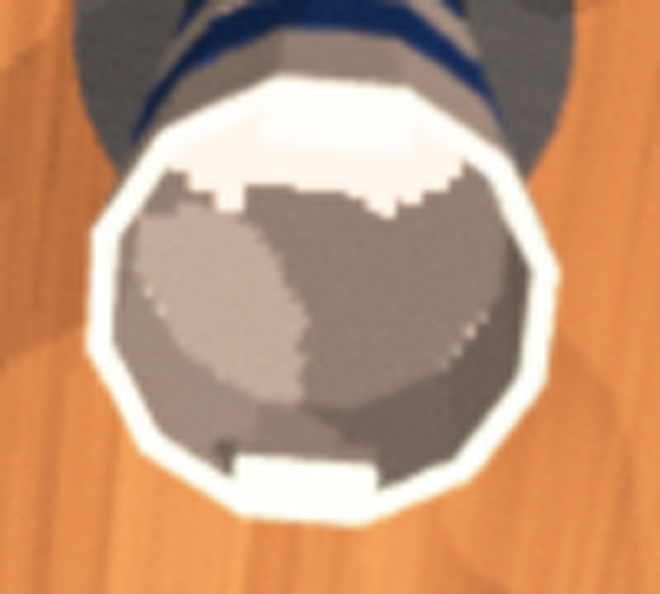

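```bash
python3 - <<'E'
from h import *
c=get_calibration("wrist")
C=[(280,78),(410,92),(507,170),(555,270),(545,385),(470,480),(365,522),(240,515),(148,445),(88,350),(95,235),(160,130)]
P=np.array([plane(c,(210+u/6.6-.42,150+v/6.6-.42),.205,True)[:2] for u,v in C]);m=P.mean(0);print(m)
d=P-m;print((np.hypot(*d.T)*1e3).round(1));a=np.degrees(np.arctan2(d[:,1],d[:,0]));print(a.round(1),"corner mod30",np.degrees(np.angle(np.mean(np.exp(1j*np.radians(a*12)))))/12)
go([m[0],m[1],.2],None)
E
```

```text
[ 0.43999968 -0.28852659]
[33.4 33.2 32.3 32.8 33.4 33.4 32.9 33.4 32.1 33.4 33.1 33.8]
[ 107.1   76.5   46.1   17.8  -12.   -43.   -71.7 -103.3 -133.3 -162.4
  168.1  137.8] corner mod30 -12.690272239086697
lin [-3.0, 0.7, 100.6] rot [0.0, 0.0, 0.0] rows>= 3
```

```bash
python3 - <<'E'
from h import *
go([.4395,-.288,.168],Rdown(2.3))
E
```

```text
lin [-2.4, 0.3, 132.6] rot [-0.0, -0.0, 5.2] rows>= 3
```

Call:
play_rows(fingers=[0,0,0,0,0,0,0,0], linear=[[-2,0,40],[-2,0,70],[-2,0,95],[-2,0,115],[-2,0,128],[-2,0,133],[-2,0,133],[-2,0,133]], rot=[[0,0,5],[0,0,5],[0,0,5],[0,0,5],[0,0,5],[0,0,5],[0,0,5],[0,0,5]])

```text
time_s: 3.5
position: [0.4397, -0.2897, 0.1685]
tcp_rot: [[-0.042, 0.999, 0.001], [0.999, 0.042, -0.001], [-0.001, 0.001, -1.0]]
force: [-0.5, -0.4, 0.6]
opening: 1.0
```

```bash
python3 - <<'E'
from h import *
st()
E
```

```text
t 3.5 p [ 0.4397 -0.2897  0.1685] yaw 2.39 tilt 0.1 F [-0.5 -0.4  0.6] M [-0.05  0.03 -0.02] op 87.0 j [-45.5  27.   99.4   0.   53.5 -47.9]
```

Call:
play_rows(fingers=[255,255,255,255,255,255,255,255], linear=[[1,0,0],[1,0,0],[1,0,0],[1,0,0],[1,0,0],[1,0,0],[1,0,0],[1,0,0]], rot=[[0,0,0],[0,0,0],[0,0,0],[0,0,0],[0,0,0],[0,0,0],[0,0,0],[0,0,0]])

```text
time_s: 4.3
position: [0.439, -0.2891, 0.1678]
tcp_rot: [[-0.04, 0.999, 0.0], [0.999, 0.04, -0.0], [-0.0, 0.0, -1.0]]
force: [-0.0, 0.3, 4.8]
opening: 0.735
```

```bash
python3 - <<'E'
from h import *
st()
E
```

```text
t 4.3 p [ 0.439  -0.2891  0.1678] yaw 2.32 tilt 0.02 F [-0.   0.3  4.8] M [ 0.    0.2  -0.05] op 63.9 j [-45.6  27.   99.5  -0.   53.4 -47.9]
```

Call:
play_rows(fingers=[255,255,255,255], linear=[[0,0,-1],[0,0,-2],[0,0,-2.5],[0,0,-2.5]], rot=[[0,0,0],[0,0,0],[0,0,0],[0,0,0]])

```text
time_s: 4.7
position: [0.4389, -0.2887, 0.1697]
tcp_rot: [[-0.041, 0.999, -0.0], [0.999, 0.041, 0.0], [0.0, -0.0, -1.0]]
force: [-1.1, -0.1, -2.0]
opening: 0.735
```

```bash
python3 - <<'E'
from h import *
st()
E
```

```text
t 4.7 p [ 0.4389 -0.2887  0.1697] yaw 2.32 tilt 0.04 F [-1.1 -0.1 -2. ] M [-0.08 -0.    0.02] op 64.0 j [-45.5  26.8  99.4   0.   53.8 -47.9]
```

Call:
play_rows(fingers=[255,255,255,255,255,255,255,255,255,255,255,255,255,255,255,255], linear=[[0,0,0],[0,0,0],[0,0,0],[0,0,0],[0,0,0],[0,0,0],[0,0,0],[0,0,0],[0,0,0],[0,0,0],[0,0,0],[0,0,0],[0,0,0],[0,0,0],[0,0,0],[0,0,0]], rot=[[0,0,5],[0,0,11],[0,0,17],[0,0,23],[0,0,29],[0,0,35],[0,0,41],[0,0,47],[0,0,53],[0,0,59],[0,0,65],[0,0,71],[0,0,77],[0,0,82],[0,0,82],[0,0,82]])

```text
time_s: 6.3
position: [0.4389, -0.2889, 0.1699]
tcp_rot: [[0.983, 0.181, -0.0], [0.181, -0.983, 0.0], [-0.0, -0.0, -1.0]]
force: [0.5, 0.3, -2.1]
opening: 0.731
```

```bash
python3 - <<'E'
from h import *
st()
E
```

```text
t 6.3 p [ 0.4389 -0.2889  0.1699] yaw -79.57 tilt 0.02 F [ 0.5  0.3 -2.1] M [-0.04  0.16 -0.  ] op 63.6 j [-45.5  26.8  99.4  -0.   53.8  34. ]
```

Turned cleanly with no side load. I'll lift gently and watch the force.

Call:
play_rows(fingers=[255,255,255,255], linear=[[0,0,-2],[0,0,-4],[0,0,-6],[0,0,-6]], rot=[[0,0,0],[0,0,0],[0,0,0],[0,0,0]])

```text
time_s: 6.7
position: [0.4391, -0.2891, 0.1765]
tcp_rot: [[0.984, 0.179, 0.0], [0.179, -0.984, -0.001], [0.0, 0.001, -1.0]]
force: [0.2, 0.0, -1.5]
opening: 0.731
```

```bash
python3 - <<'E'
from h import *
st()
E
```

```text
t 6.7 p [ 0.4391 -0.2891  0.1765] yaw -79.66 tilt 0.04 F [ 0.2  0.  -1.5] M [-0.08  0.19  0.05] op 63.6 j [-45.5  26.3  99.1  -0.   54.6  34.1]
```

Call:
play_rows(fingers=[255,255,255,255,255,255], linear=[[0,0,-15],[0,0,-40],[0,0,-70],[0,0,-95],[0,0,-100],[0,0,-100]], rot=[[0,0,0],[0,0,0],[0,0,0],[0,0,0],[0,0,0],[0,0,0]])

```text
time_s: 7.3
position: [0.4392, -0.2891, 0.2766]
tcp_rot: [[0.984, 0.179, 0.001], [0.179, -0.984, -0.001], [0.001, 0.002, -1.0]]
force: [0.0, -0.7, -2.4]
opening: 0.734
```

```bash
python3 - <<'E'
from h import *
st();go([.6435,-.0795,.18],Rdown(1)); im,c=snap("scene","s1.png")
cv2.imwrite("pics/s1c.png",cv2.resize(im[100:260,90:290,::-1],(750,600)))
E
```

```text
t 7.3 p [ 0.4392 -0.2891  0.2766] yaw -79.67 tilt 0.1 F [ 0.  -0.7 -2.4] M [-0.03  0.16  0.01] op 63.9 j [-45.5  18.8  92.5  -0.   68.6  34.1]
lin [238.5, -169.7, 96.5] rot [0.1, 0.0, -80.7] rows>= 10
```

View pics/s1c.png

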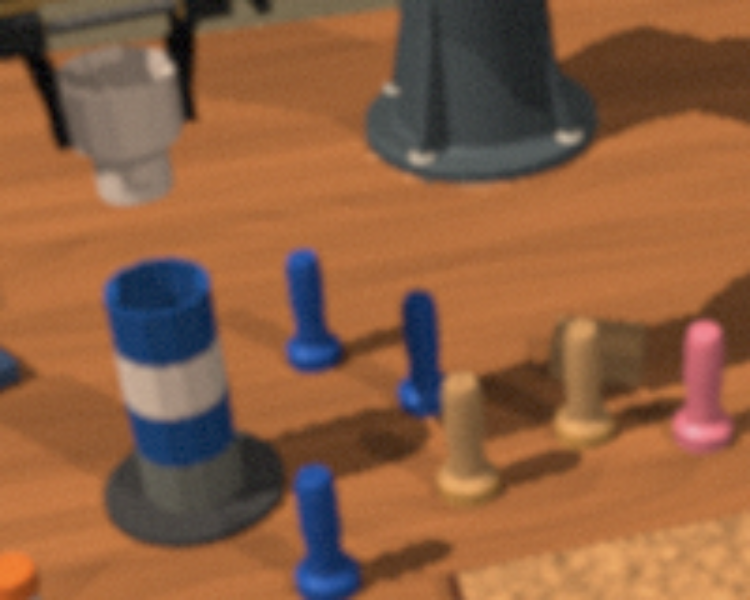

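The white cup is off and held upright, and the stack below is intact (blue, white, blue). I'll carry it to the -y slot on the board.

Call:
play_rows(fingers=[255,255,255,255,255,255,255,255,255,255,255,255,255,255], linear=[[30,-20,0],[70,-48,10],[110,-75,20],[150,-103,30],[185,-130,50],[210,-150,70],[238,-170,96],[238,-170,96],[238,-170,96],[238,-170,96],[238,-170,96],[238,-170,96],[238,-170,96],[238,-170,96]], rot=[[0,0,-5],[0,0,-12],[0,0,-20],[0,0,-28],[0,0,-36],[0,0,-44],[0,0,-52],[0,0,-60],[0,0,-68],[0,0,-75],[0,0,-81],[0,0,-81],[0,0,-81],[0,0,-81]])

```text
time_s: 8.75
position: [0.6422, -0.0789, 0.1791]
tcp_rot: [[-0.021, 1.0, -0.002], [1.0, 0.021, 0.001], [0.001, -0.002, -1.0]]
force: [0.3, 0.0, -2.5]
opening: 0.732
```

```bash
python3 - <<'E'
from h import *
st();go([.6435,-.0795,.052],Rdown(1))
E
```

```text
t 8.75 p [ 0.6422 -0.0789  0.1791] yaw 1.23 tilt 0.1 F [ 0.3  0.  -2.5] M [-0.07  0.   -0.01] op 63.7 j [-16.9  34.7  81.1   0.   64.3 -18.1]
lin [-0.7, 1.5, 127.1] rot [-0.1, -0.0, 0.2] rows>= 3
```

Call:
play_rows(fingers=[255,255,255,255,255,255,255,255], linear=[[0,1,40],[0,1,75],[0,1,100],[0,1,115],[0,1,123],[0,1,127],[0,1,127],[0,1,127]], rot=[[0,0,0],[0,0,0],[0,0,0],[0,0,0],[0,0,0],[0,0,0],[0,0,0],[0,0,0]])

```text
time_s: 9.55
position: [0.6446, -0.0793, 0.0543]
tcp_rot: [[-0.023, 1.0, 0.002], [1.0, 0.023, -0.001], [-0.001, 0.002, -1.0]]
force: [-0.2, -0.5, -2.0]
opening: 0.738
```

```bash
python3 - <<'E'
from h import *
st()
E
```

```text
t 9.55 p [ 0.6446 -0.0793  0.0543] yaw 1.31 tilt 0.14 F [-0.2 -0.5 -2. ] M [-0.07  0.05 -0.03] op 64.2 j [-16.9  44.1  85.3  -0.   50.4 -18.2]
```

Call:
play_rows(fingers=[255,255,255,255,255], linear=[[0,0,1],[0,0,2],[0,0,3],[0,0,3],[0,0,3]], rot=[[0,0,0],[0,0,0],[0,0,0],[0,0,0],[0,0,0]])

```text
time_s: 10.05
position: [0.644, -0.0791, 0.0509]
tcp_rot: [[-0.023, 1.0, 0.001], [1.0, 0.023, -0.0], [-0.0, 0.001, -1.0]]
force: [-1.6, 0.3, 4.9]
opening: 0.735
```

```bash
python3 - <<'E'
from h import *
st()
E
```

```text
t 10.05 p [ 0.644  -0.0791  0.0509] yaw 1.33 tilt 0.06 F [-1.6  0.3  4.9] M [0.01 0.24 0.01] op 63.9 j [-16.9  44.3  85.4  -0.   50.2 -18.2]
```

Contact with the board at +4.9 N, right at the expected height. I'll release and rise.

Call:
play_rows(fingers=[0,0,0,0,0,0,0,0,0,0,0,0], linear=[[0,0,0],[0,0,0],[0,0,0],[0,0,0],[0,0,-10],[0,0,-35],[0,0,-75],[0,0,-120],[0,0,-165],[0,0,-200],[0,0,-200],[0,0,-200]], rot=[[0,0,0],[0,0,0],[0,0,0],[0,0,0],[0,0,0],[0,0,0],[0,0,0],[0,0,0],[0,0,0],[0,0,0],[0,0,0],[0,0,0]])

```text
time_s: 11.25
position: [0.6439, -0.0791, 0.2518]
tcp_rot: [[-0.023, 1.0, 0.003], [1.0, 0.023, -0.001], [-0.001, 0.003, -1.0]]
force: [-0.1, 1.7, -1.1]
opening: 0.994
```

```bash
python3 - <<'E'
from h import *
st();go([.439,-.288,.27],Rdown(7)); im,c=snap("wrist","w2.png")
E
```

```text
t 11.25 p [ 0.6439 -0.0791  0.2518] yaw 1.33 tilt 0.17 F [-0.1  1.7 -1.1] M [-0.1   0.09 -0.  ] op 86.5 j [-16.8  30.4  76.7  -0.   72.7 -18.2]
lin [-204.2, -209.7, -18.6] rot [0.2, 0.1, -5.7] rows>= 6
```

View pics/w2.png

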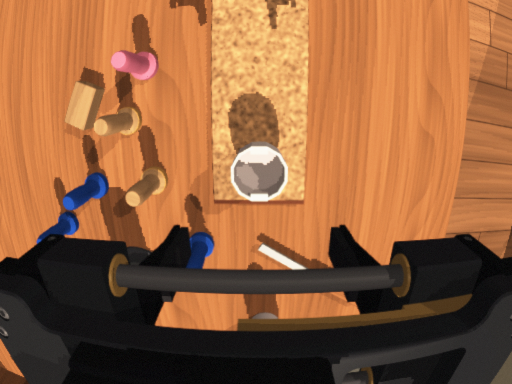

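The cup stands upright on the board at (260,172). On to the next one.

Call:
play_rows(fingers=[0,0,0,0,0,0,0,0,0,0,0], linear=[[-34,-35,-3],[-68,-70,-6],[-102,-105,-9],[-136,-140,-12],[-165,-170,-15],[-190,-195,-18],[-204,-210,-18],[-204,-210,-18],[-204,-210,-18],[-204,-210,-18],[-204,-210,-18]], rot=[[0,0,-1],[0,0,-2],[0,0,-3],[0,0,-4],[0,0,-5],[0,0,-6],[0,0,-6],[0,0,-6],[0,0,-6],[0,0,-6],[0,0,-6]])

```text
time_s: 12.4
position: [0.439, -0.2868, 0.2676]
tcp_rot: [[-0.129, 0.992, -0.001], [0.992, 0.129, 0.001], [0.001, -0.0, -1.0]]
force: [0.9, 0.3, -0.4]
opening: 1.002
```

```bash
python3 - <<'E'
from h import *
s=st(); im,c=snap("wrist","w3.png"); u,v=proj(c,[.439,-.288,.165],True).round().astype(int);print(u,v)
cv2.imwrite("pics/w3c.png",cv2.resize(im[v-45:v+45,u-50:u+50,::-1],(660,594),interpolation=cv2.INTER_CUBIC))
E
```

```text
t 12.4 p [ 0.439  -0.2868  0.2676] yaw 7.42 tilt 0.06 F [ 0.9  0.3 -0.4] M [-0.08  0.03  0.03] op 87.2 j [-45.4  19.4  93.2   0.   67.5 -52.8]
258 193
```

View pics/w3c.png

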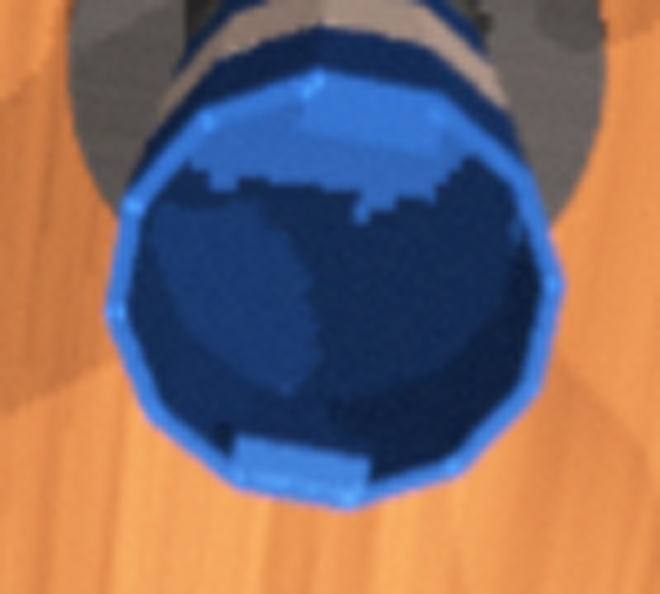

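```bash
python3 - <<'E'
from h import *
c=get_calibration("wrist");u0,v0=258-50,193-45
C=[(318,75),(443,98),(525,180),(560,283),(537,388),(458,470),(350,505),(235,485),(150,412),(112,312),(132,205),(205,118)]
P=np.array([plane(c,(u0+u/6.6-.42,v0+v/6.6-.42),.165,True)[:2] for u,v in C]);m=P.mean(0);print(m)
d=P-m;print((np.hypot(*d.T)*1e3).round(1));a=np.degrees(np.arctan2(d[:,1],d[:,0]));f=15+np.degrees(np.angle(np.mean(np.exp(1j*np.radians(a*12)))))/12;print("facet mod30",f)
f=(f+15)%30-15
go([.439,-.2885,.128],Rdown(f))
E
```

```text
[ 0.43987684 -0.2882045 ]
[32.3 32.6 31.7 32.  32.2 32.1 32.2 32.5 32.1 32.  31.7 31.8]
facet mod30 26.19080474957856
lin [-1.8, -0.2, 139.7] rot [-0.0, -0.0, 11.2] rows>= 3
```

Call:
play_rows(fingers=[0,0,0,0,0,0,0,0,0], linear=[[-1,0,40],[-1,0,70],[-1,0,95],[-1,0,120],[-1,0,133],[-1,0,139],[-1,0,139],[-1,0,139],[-1,0,139]], rot=[[0,0,6],[0,0,11],[0,0,11],[0,0,11],[0,0,11],[0,0,11],[0,0,11],[0,0,11],[0,0,11]])

```text
time_s: 13.35
position: [0.4392, -0.2892, 0.13]
tcp_rot: [[0.064, 0.998, 0.002], [0.998, -0.064, -0.002], [-0.001, 0.002, -1.0]]
force: [-0.2, -0.1, 0.0]
opening: 0.998
```

```bash
python3 - <<'E'
from h import *
st();go([.439,-.2885,.128],Rdown(-3.8))
E
```

```text
t 13.35 p [ 0.4392 -0.2892  0.13  ] yaw -3.66 tilt 0.12 F [-0.2 -0.1  0. ] M [-0.13  0.02 -0.01] op 86.8 j [-45.5  30.4 101.4   0.   48.1 -41.9]
lin [0.7, -0.3, 2.0] rot [0.1, 0.1, 0.1] rows>= 1
```

Call:
play_rows(fingers=[0,0,255,255,255,255,255,255,255,255], linear=[[1,0,2],[1,0,2],[1,0,2],[1,0,2],[1,0,2],[1,0,2],[1,0,2],[1,0,2],[1,0,2],[1,0,2]], rot=[[0,0,0],[0,0,0],[0,0,0],[0,0,0],[0,0,0],[0,0,0],[0,0,0],[0,0,0],[0,0,0],[0,0,0]])

```text
time_s: 14.35
position: [0.4385, -0.2878, 0.1271]
tcp_rot: [[0.064, 0.998, -0.0], [0.998, -0.064, -0.0], [-0.0, -0.0, -1.0]]
force: [-0.6, -0.8, 0.9]
opening: 0.732
```

```bash
python3 - <<'E'
from h import *
st()
E
```

```text
t 14.35 p [ 0.4385 -0.2878  0.1271] yaw -3.68 tilt 0.01 F [-0.6 -0.8  0.9] M [-0.12  0.06  0.02] op 63.7 j [-45.5  30.6 101.6  -0.   47.8 -41.8]
```

Call:
play_rows(fingers=[255,255,255,255], linear=[[0,0,-1],[0,0,-2],[0,0,-2],[0,0,-2]], rot=[[0,0,0],[0,0,0],[0,0,0],[0,0,0]])

```text
time_s: 14.75
position: [0.4385, -0.2877, 0.1289]
tcp_rot: [[0.064, 0.998, -0.0], [0.998, -0.064, 0.0], [0.0, -0.0, -1.0]]
force: [0.5, -0.5, -2.4]
opening: 0.732
```

```bash
python3 - <<'E'
from h import *
st()
E
```

```text
t 14.75 p [ 0.4385 -0.2877  0.1289] yaw -3.68 tilt 0.02 F [ 0.5 -0.5 -2.4] M [-0.07 -0.01  0.03] op 63.6 j [-45.5  30.4 101.5   0.   48.  -41.8]
```

Lifted about 1.9 mm, carrying only the cup's weight. Now twist.

Call:
play_rows(fingers=[255,255,255,255,255,255,255,255,255,255,255,255,255,255,255,255], linear=[[0,0,0],[0,0,0],[0,0,0],[0,0,0],[0,0,0],[0,0,0],[0,0,0],[0,0,0],[0,0,0],[0,0,0],[0,0,0],[0,0,0],[0,0,0],[0,0,0],[0,0,0],[0,0,0]], rot=[[0,0,5],[0,0,11],[0,0,17],[0,0,23],[0,0,29],[0,0,35],[0,0,41],[0,0,47],[0,0,53],[0,0,59],[0,0,65],[0,0,71],[0,0,77],[0,0,82],[0,0,82],[0,0,82]])

```text
time_s: 16.35
position: [0.4386, -0.2877, 0.129]
tcp_rot: [[0.997, 0.077, -0.0], [0.077, -0.997, 0.0], [-0.0, -0.0, -1.0]]
force: [-0.5, 0.0, -2.5]
opening: 0.734
```

```bash
python3 - <<'E'
from h import *
st()
E
```

```text
t 16.35 p [ 0.4386 -0.2877  0.129 ] yaw -85.57 tilt 0.01 F [-0.5  0.  -2.5] M [-0.01  0.17 -0.04] op 63.8 j [-45.5  30.4 101.5   0.   48.   40.1]
```

Call:
play_rows(fingers=[255,255,255,255], linear=[[0,0,-2],[0,0,-4],[0,0,-6],[0,0,-6]], rot=[[0,0,0],[0,0,0],[0,0,0],[0,0,0]])

```text
time_s: 16.75
position: [0.4388, -0.288, 0.1355]
tcp_rot: [[0.997, 0.076, 0.001], [0.076, -0.997, -0.001], [0.001, 0.001, -1.0]]
force: [-0.8, -0.1, -1.9]
opening: 0.731
```

```bash
python3 - <<'E'
from h import *
st()
E
```

```text
t 16.75 p [ 0.4388 -0.288   0.1355] yaw -85.66 tilt 0.05 F [-0.8 -0.1 -1.9] M [-0.08  0.21 -0.01] op 63.6 j [-45.5  29.8 101.3   0.   48.9  40.2]
```

Call:
play_rows(fingers=[255,255,255,255,255,255,255], linear=[[0,0,-15],[0,0,-40],[0,0,-75],[0,0,-110],[0,0,-120],[0,0,-120],[0,0,-120]], rot=[[0,0,0],[0,0,0],[0,0,0],[0,0,0],[0,0,0],[0,0,0],[0,0,0]])

```text
time_s: 17.45
position: [0.4378, -0.287, 0.2537]
tcp_rot: [[0.997, 0.075, -0.002], [0.075, -0.997, 0.002], [-0.002, -0.002, -1.0]]
force: [0.3, 0.1, -2.3]
opening: 0.735
```

```bash
python3 - <<'E'
from h import *
st();go([.642,.0205,.18],Rdown(1)); im,c=snap("scene","s2.png")
cv2.imwrite("pics/s2c.png",cv2.resize(im[100:260,90:290,::-1],(750,600)))
E
```

```text
t 17.45 p [ 0.4378 -0.287   0.2537] yaw -85.67 tilt 0.16 F [ 0.3  0.1 -2.3] M [0.02 0.19 0.03] op 63.9 j [-45.5  20.3  94.3  -0.   65.6  40.2]
lin [227.0, -291.0, 73.9] rot [-0.2, -0.0, -86.7] rows>= 11
```

View pics/s2c.png

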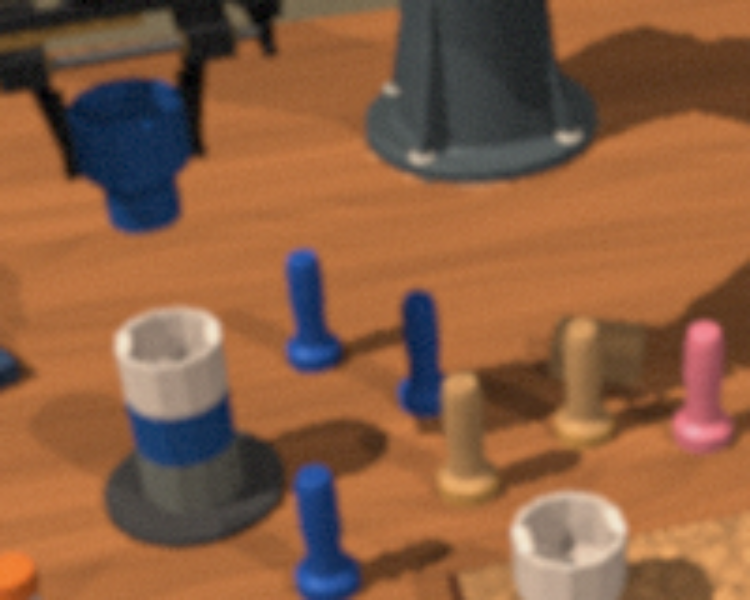

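The blue cup is free and held. White and blue remain in the stack, and cup A is on the board. I'll carry this one to the middle slot.

Call:
play_rows(fingers=[255,255,255,255,255,255,255,255,255,255,255,255,255,255,255,255], linear=[[20,-26,0],[45,-60,0],[70,-92,0],[97,-125,0],[122,-157,0],[147,-190,5],[172,-222,20],[195,-252,40],[215,-278,60],[227,-291,74],[227,-291,74],[227,-291,74],[227,-291,74],[227,-291,74],[227,-291,74],[227,-291,74]], rot=[[0,0,-5],[0,0,-12],[0,0,-20],[0,0,-28],[0,0,-36],[0,0,-44],[0,0,-52],[0,0,-60],[0,0,-68],[0,0,-75],[0,0,-82],[0,0,-87],[0,0,-87],[0,0,-87],[0,0,-87],[0,0,-87]])

```text
time_s: 19.1
position: [0.6429, 0.0193, 0.1809]
tcp_rot: [[-0.022, 1.0, -0.0], [1.0, 0.022, 0.0], [0.0, -0.0, -1.0]]
force: [0.2, 0.7, -1.6]
opening: 0.733
```

```bash
python3 - <<'E'
from h import *
st();go([.642,.0205,.053],Rdown(1))
E
```

```text
t 19.1 p [0.6429 0.0193 0.1809] yaw 1.26 tilt 0.02 F [ 0.2  0.7 -1.6] M [-0.11  0.03  0.01] op 63.8 j [-8.2 34.3 81.6 -0.  64.1 -9.5]
lin [1.3, -0.8, 127.9] rot [-0.0, -0.0, 0.3] rows>= 3
```

Call:
play_rows(fingers=[255,255,255,255,255,255,255,255,255,255], linear=[[1,-1,40],[1,-1,75],[1,-1,100],[1,-1,115],[1,-1,123],[1,-1,127],[1,-1,129],[1,-1,130],[1,-1,131],[1,-1,131]], rot=[[0,0,0],[0,0,0],[0,0,0],[0,0,0],[0,0,0],[0,0,0],[0,0,0],[0,0,0],[0,0,0],[0,0,0]])

```text
time_s: 20.1
position: [0.6424, 0.0205, 0.0507]
tcp_rot: [[-0.023, 1.0, 0.001], [1.0, 0.023, -0.0], [-0.0, 0.001, -1.0]]
force: [0.4, 0.1, -1.6]
opening: 0.736
```

```bash
python3 - <<'E'
from h import *
st()
E
```

```text
t 20.1 p [0.6424 0.0205 0.0507] yaw 1.32 tilt 0.06 F [ 0.4  0.1 -1.6] M [-0.13  0.01  0.  ] op 64.0 j [-8.1 44.  86.4  0.  49.5 -9.4]
```

Call:
play_rows(fingers=[255,255,255,255], linear=[[0,0,1],[0,0,1.5],[0,0,1.5],[0,0,1.5]], rot=[[0,0,0],[0,0,0],[0,0,0],[0,0,0]])

```text
time_s: 20.5
position: [0.6425, 0.0204, 0.0501]
tcp_rot: [[-0.023, 1.0, 0.001], [1.0, 0.023, -0.0], [-0.0, 0.001, -1.0]]
force: [-1.8, -0.3, 5.5]
opening: 0.736
```

```bash
python3 - <<'E'
from h import *
st()
E
```

```text
t 20.5 p [0.6425 0.0204 0.0501] yaw 1.33 tilt 0.07 F [-1.8 -0.3  5.5] M [-0.08  0.42  0.01] op 64.0 j [-8.1 44.1 86.4 -0.  49.4 -9.4]
```

Seated. I'll release, rise and return to the stack.

Call:
play_rows(fingers=[0,0,0,0,0,0,0,0,0,0,0,0], linear=[[0,0,0],[0,0,0],[0,0,0],[0,0,0],[0,0,-10],[0,0,-35],[0,0,-75],[0,0,-120],[0,0,-160],[0,0,-180],[0,0,-180],[0,0,-180]], rot=[[0,0,0],[0,0,0],[0,0,0],[0,0,0],[0,0,0],[0,0,0],[0,0,0],[0,0,0],[0,0,0],[0,0,0],[0,0,0],[0,0,0]])

```text
time_s: 21.7
position: [0.6416, 0.0205, 0.2288]
tcp_rot: [[-0.023, 1.0, 0.0], [1.0, 0.023, -0.0], [-0.0, 0.0, -1.0]]
force: [-1.2, 0.4, -0.3]
opening: 1.0
```

```bash
python3 - <<'E'
from h import *
st();go([.439,-.288,.235],Rdown(7)); im,c=snap("wrist","w4.png")
E
```

```text
t 21.7 p [0.6416 0.0205 0.2288] yaw 1.32 tilt 0.01 F [-1.2  0.4 -0.3] M [-0.09  0.07  0.04] op 87.0 j [-8.1 31.2 79.1 -0.  69.7 -9.4]
lin [-303.7, -209.7, -6.3] rot [0.0, 0.0, -5.7] rows>= 8
```

View pics/w4.png

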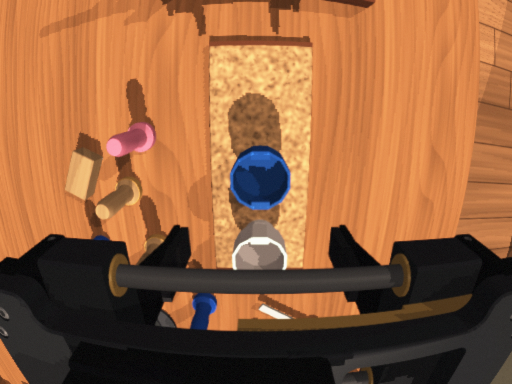

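The blue cup stands at (260,178) and the white one at (260,250), both upright.

Call:
play_rows(fingers=[0,0,0,0,0,0,0,0,0,0,0,0], linear=[[-35,-24,-1],[-75,-52,-2],[-115,-80,-3],[-155,-107,-4],[-195,-135,-5],[-235,-162,-6],[-270,-187,-6],[-295,-204,-6],[-304,-210,-6],[-304,-210,-6],[-304,-210,-6],[-304,-210,-6]], rot=[[0,0,-1],[0,0,-2],[0,0,-3],[0,0,-4],[0,0,-5],[0,0,-6],[0,0,-6],[0,0,-6],[0,0,-6],[0,0,-6],[0,0,-6],[0,0,-6]])

```text
time_s: 22.95
position: [0.4396, -0.2868, 0.234]
tcp_rot: [[-0.129, 0.992, -0.001], [0.992, 0.129, 0.001], [0.001, -0.0, -1.0]]
force: [-0.3, 0.1, 0.4]
opening: 1.003
```

```bash
python3 - <<'E'
from h import *
s=st(); im,c=snap("wrist","w5.png"); u,v=proj(c,[.439,-.288,.125],True).round().astype(int);print(u,v)
cv2.imwrite("pics/w5c.png",cv2.resize(im[v-45:v+45,u-50:u+50,::-1],(660,594),interpolation=cv2.INTER_CUBIC))
E
```

```text
t 22.95 p [ 0.4396 -0.2868  0.234 ] yaw 7.42 tilt 0.08 F [-0.3  0.1  0.4] M [-0.09  0.02  0.  ] op 87.3 j [-45.3  21.7  95.6   0.   62.8 -52.8]
257 190
```

View pics/w5c.png

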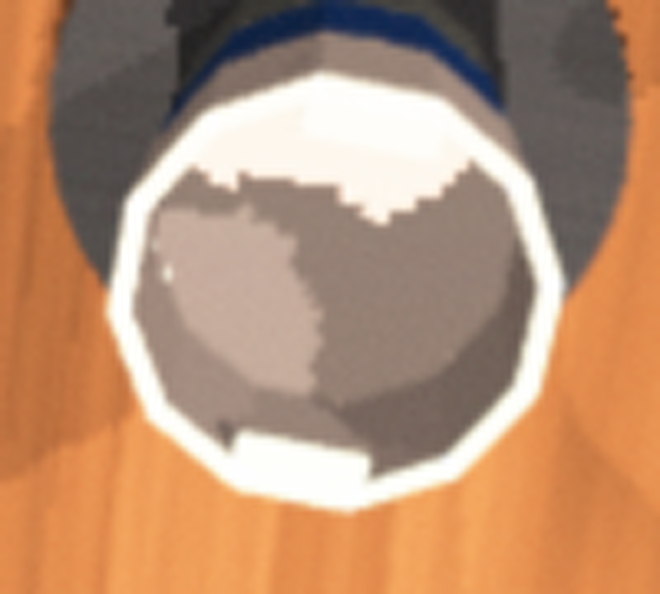

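```bash
python3 - <<'E'
from h import *
c=get_calibration("wrist");u0,v0=257-50,190-45
C=[(323,73),(445,97),(532,185),(563,285),(540,393),(460,478),(350,508),(235,490),(150,412),(110,310),(130,202),(210,110)]
P=np.array([plane(c,(u0+u/6.6-.42,v0+v/6.6-.42),.125,True)[:2] for u,v in C]);m=P.mean(0);print(m)
d=P-m;print((np.hypot(*d.T)*1e3).round(1));a=np.degrees(np.arctan2(d[:,1],d[:,0]));f=15+np.degrees(np.angle(np.mean(np.exp(1j*np.radians(a*12)))))/12
f=(f+15)%30-15;print(f)
go([.4388,-.288,.088],Rdown(f))
E
```

```text
[ 0.43977131 -0.28754824]
[33.4 33.5 32.7 32.9 33.3 33.6 33.1 33.8 32.9 33.2 33.1 33.3]
-4.527799263213389
lin [-1.2, -1.0, 146.3] rot [-0.0, -0.1, 12.0] rows>= 3
```

Call:
play_rows(fingers=[0,0,0,0,0,0,0,0,0], linear=[[-1,-1,40],[-1,-1,75],[-1,-1,105],[-1,-1,128],[-1,-1,140],[-1,-1,147],[-1,-1,147],[-1,-1,147],[-1,-1,147]], rot=[[0,0,6],[0,0,12],[0,0,12],[0,0,12],[0,0,12],[0,0,12],[0,0,12],[0,0,12],[0,0,12]])

```text
time_s: 23.9
position: [0.4389, -0.29, 0.0887]
tcp_rot: [[0.081, 0.997, 0.002], [0.997, -0.081, -0.002], [-0.002, 0.002, -1.0]]
force: [-0.3, 0.2, 0.4]
opening: 1.005
```

```bash
python3 - <<'E'
from h import *
st();go([.4388,-.288,.088],Rdown(-4.5))
E
```

```text
t 23.9 p [ 0.4389 -0.29    0.0887] yaw -4.67 tilt 0.14 F [-0.3  0.2  0.4] M [-0.09  0.07 -0.05] op 87.4 j [-45.6  34.4 103.   -0.   42.5 -41. ]
lin [2.0, -0.3, 0.7] rot [0.1, 0.1, -0.2] rows>= 1
```

Call:
play_rows(fingers=[0,0,255,255,255,255,255,255,255,255], linear=[[2,0,0],[2,0,0],[2,0,0],[2,0,0],[2,0,0],[2,0,0],[2,0,0],[2,0,0],[2,0,0],[2,0,0]], rot=[[0,0,0],[0,0,0],[0,0,0],[0,0,0],[0,0,0],[0,0,0],[0,0,0],[0,0,0],[0,0,0],[0,0,0]])

```text
time_s: 24.9
position: [0.4383, -0.2874, 0.0875]
tcp_rot: [[0.081, 0.997, -0.0], [0.997, -0.081, 0.0], [0.0, -0.0, -1.0]]
force: [-0.4, -0.6, 1.1]
opening: 0.735
```

```bash
python3 - <<'E'
from h import *
st()
E
```

```text
t 24.9 p [ 0.4383 -0.2874  0.0875] yaw -4.67 tilt 0.01 F [-0.4 -0.6  1.1] M [-0.17  0.16 -0.01] op 64.0 j [-45.5  34.4 103.2  -0.   42.4 -40.8]
```

Call:
play_rows(fingers=[255,255,255,255], linear=[[0,0,-1],[0,0,-2],[0,0,-2],[0,0,-2]], rot=[[0,0,0],[0,0,0],[0,0,0],[0,0,0]])

```text
time_s: 25.3
position: [0.4383, -0.2873, 0.0894]
tcp_rot: [[0.082, 0.997, -0.0], [0.997, -0.082, 0.0], [0.0, -0.0, -1.0]]
force: [0.2, -0.9, -2.5]
opening: 0.73
```

```bash
python3 - <<'E'
from h import *
st()
E
```

```text
t 25.3 p [ 0.4383 -0.2873  0.0894] yaw -4.68 tilt 0.02 F [ 0.2 -0.9 -2.5] M [-0.11  0.07  0.01] op 63.5 j [-45.5  34.2 103.1   0.   42.7 -40.8]
```

Call:
play_rows(fingers=[255,255,255,255,255,255,255,255,255,255,255,255,255,255,255,255], linear=[[0,0,0],[0,0,0],[0,0,0],[0,0,0],[0,0,0],[0,0,0],[0,0,0],[0,0,0],[0,0,0],[0,0,0],[0,0,0],[0,0,0],[0,0,0],[0,0,0],[0,0,0],[0,0,0]], rot=[[0,0,5],[0,0,11],[0,0,17],[0,0,23],[0,0,29],[0,0,35],[0,0,41],[0,0,47],[0,0,53],[0,0,59],[0,0,65],[0,0,71],[0,0,77],[0,0,82],[0,0,82],[0,0,82]])

```text
time_s: 26.9
position: [0.4384, -0.2874, 0.0895]
tcp_rot: [[0.998, 0.06, 0.0], [0.06, -0.998, -0.0], [0.0, 0.0, -1.0]]
force: [0.5, -0.7, -1.3]
opening: 0.727
```

```bash
python3 - <<'E'
from h import *
st()
E
```

```text
t 26.9 p [ 0.4384 -0.2874  0.0895] yaw -86.57 tilt 0.0 F [ 0.5 -0.7 -1.3] M [-0.08  0.05 -0.03] op 63.2 j [-45.5  34.2 103.1  -0.   42.7  41.1]
```

Call:
play_rows(fingers=[255,255,255,255], linear=[[0,0,-2],[0,0,-4],[0,0,-6],[0,0,-6]], rot=[[0,0,0],[0,0,0],[0,0,0],[0,0,0]])

```text
time_s: 27.3
position: [0.4385, -0.2875, 0.0959]
tcp_rot: [[0.998, 0.058, 0.0], [0.058, -0.998, -0.0], [0.0, 0.0, -1.0]]
force: [0.1, -0.0, -1.9]
opening: 0.732
```

```bash
python3 - <<'E'
from h import *
st()
E
```

```text
t 27.3 p [ 0.4385 -0.2875  0.0959] yaw -86.66 tilt 0.03 F [ 0.1 -0.  -1.9] M [-0.06  0.16 -0.02] op 63.7 j [-45.5  33.6 102.9   0.   43.5  41.2]
```

Call:
play_rows(fingers=[255,255,255,255,255,255,255,255], linear=[[0,0,-15],[0,0,-40],[0,0,-75],[0,0,-115],[0,0,-145],[0,0,-160],[0,0,-160],[0,0,-160]], rot=[[0,0,0],[0,0,0],[0,0,0],[0,0,0],[0,0,0],[0,0,0],[0,0,0],[0,0,0]])

```text
time_s: 28.1
position: [0.4379, -0.2869, 0.2551]
tcp_rot: [[0.998, 0.058, -0.001], [0.058, -0.998, 0.001], [-0.001, -0.001, -1.0]]
force: [0.3, -0.6, -1.8]
opening: 0.733
```

```bash
python3 - <<'E'
from h import *
st();go([.640,.1205,.18],Rdown(1)); im,c=snap("scene","s3.png")
cv2.imwrite("pics/s3c.png",cv2.resize(im[100:260,90:290,::-1],(750,600)))
E
```

```text
t 28.1 p [ 0.4379 -0.2869  0.2551] yaw -86.67 tilt 0.05 F [ 0.3 -0.6 -1.8] M [-0.05  0.13  0.01] op 63.7 j [-45.5  20.1  94.3   0.   65.6  41.2]
lin [225.5, -394.9, 75.2] rot [-0.1, -0.0, -87.7] rows>= 11
```

View pics/s3c.png

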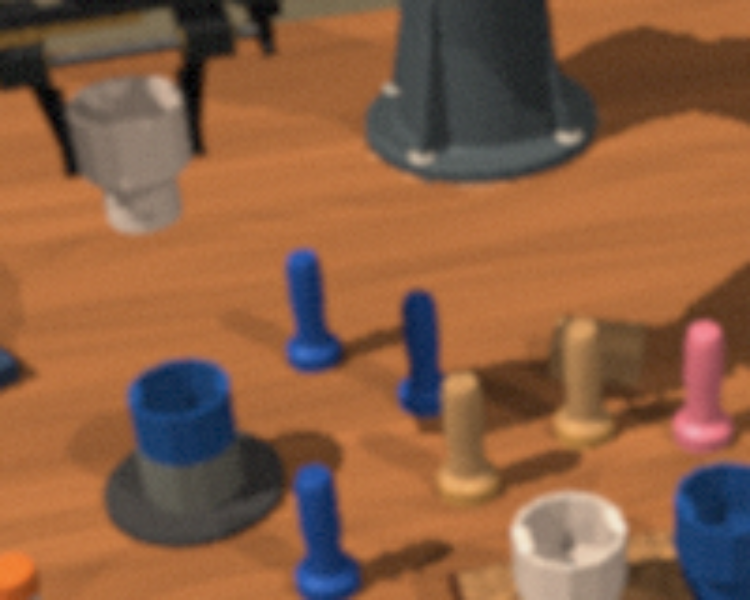

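The third cup is off and cup1 remains seated. I'll carry it to the +y slot.

Call:
play_rows(fingers=[255,255,255,255,255,255,255,255,255,255,255,255,255,255,255,255,255], linear=[[15,-26,0],[35,-60,0],[57,-98,0],[78,-136,0],[100,-174,0],[121,-212,0],[143,-250,0],[164,-288,10],[185,-325,30],[205,-360,50],[220,-385,68],[225,-395,75],[225,-395,75],[225,-395,75],[225,-395,75],[225,-395,75],[225,-395,75]], rot=[[0,0,-5],[0,0,-12],[0,0,-20],[0,0,-28],[0,0,-36],[0,0,-44],[0,0,-52],[0,0,-60],[0,0,-68],[0,0,-75],[0,0,-82],[0,0,-88],[0,0,-88],[0,0,-88],[0,0,-88],[0,0,-88],[0,0,-88]])

```text
time_s: 29.85
position: [0.6403, 0.119, 0.1813]
tcp_rot: [[-0.021, 1.0, 0.001], [1.0, 0.021, -0.0], [-0.0, 0.001, -1.0]]
force: [0.2, -0.7, -1.8]
opening: 0.734
```

```bash
python3 - <<'E'
from h import *
st();go([.640,.1205,.050],Rdown(1))
E
```

```text
t 29.85 p [0.6403 0.119  0.1813] yaw 1.22 tilt 0.06 F [ 0.2 -0.7 -1.8] M [-0.12  0.06  0.02] op 63.9 j [ 0.7 34.8 80.4 -0.  64.7 -0.5]
lin [1.5, -0.4, 131.3] rot [0.1, 0.0, 0.2] rows>= 3
```

Call:
play_rows(fingers=[255,255,255,255,255,255,255,255,255,255,255], linear=[[1,0,40],[1,0,75],[1,0,100],[1,0,115],[1,0,123],[1,0,127],[1,0,129],[1,0,130],[1,0,131],[1,0,132],[1,0,132]], rot=[[0,0,0],[0,0,0],[0,0,0],[0,0,0],[0,0,0],[0,0,0],[0,0,0],[0,0,0],[0,0,0],[0,0,0],[0,0,0]])

```text
time_s: 30.95
position: [0.6409, 0.121, 0.0506]
tcp_rot: [[-0.023, 1.0, 0.002], [1.0, 0.023, -0.0], [-0.0, 0.002, -1.0]]
force: [-1.6, -0.5, 4.3]
opening: 0.734
```

```bash
python3 - <<'E'
from h import *
st()
E
```

```text
t 30.95 p [0.6409 0.121  0.0506] yaw 1.33 tilt 0.12 F [-1.6 -0.5  4.3] M [-0.14  0.44 -0.  ] op 63.8 j [ 0.9 44.5 85.  -0.  50.4 -0.4]
```

Call:
play_rows(fingers=[0,0,0,0,0,0,0,0,0,0,0,0], linear=[[0,0,0],[0,0,0],[0,0,0],[0,0,0],[0,0,-10],[0,0,-35],[0,0,-75],[0,0,-120],[0,0,-160],[0,0,-190],[0,0,-190],[0,0,-190]], rot=[[0,0,0],[0,0,0],[0,0,0],[0,0,0],[0,0,0],[0,0,0],[0,0,0],[0,0,0],[0,0,0],[0,0,0],[0,0,0],[0,0,0]])

```text
time_s: 32.15
position: [0.6401, 0.121, 0.2397]
tcp_rot: [[-0.023, 1.0, 0.002], [1.0, 0.023, -0.0], [-0.0, 0.002, -1.0]]
force: [-0.3, -0.8, -1.5]
opening: 0.999
```

```bash
python3 - <<'E'
from h import *
st(); im,c=snap("wrist","w6.png");im,c=snap("top","t6.png");im,c=snap("scene","s6.png")
E
```

```text
t 32.15 p [0.6401 0.121  0.2397] yaw 1.33 tilt 0.11 F [-0.3 -0.8 -1.5] M [-0.09  0.12 -0.05] op 86.9 j [ 0.9 31.3 77.  -0.  71.6 -0.4]
```

View pics/w6.png

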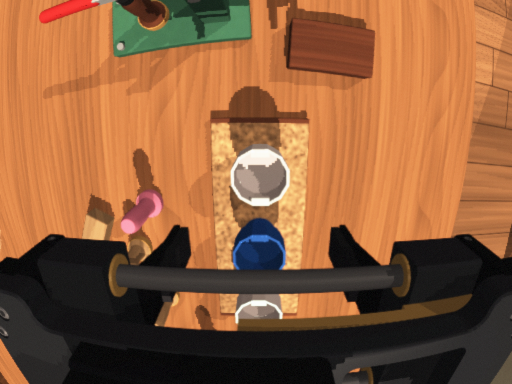

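View pics/t6.png

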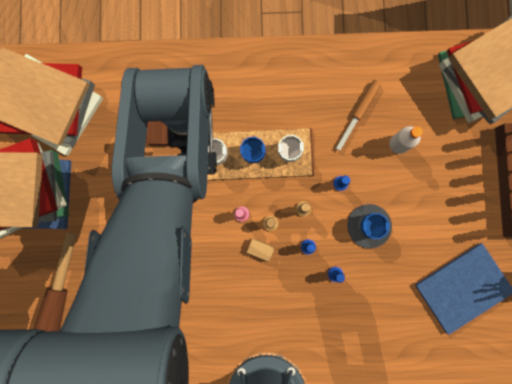

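View pics/s6.png

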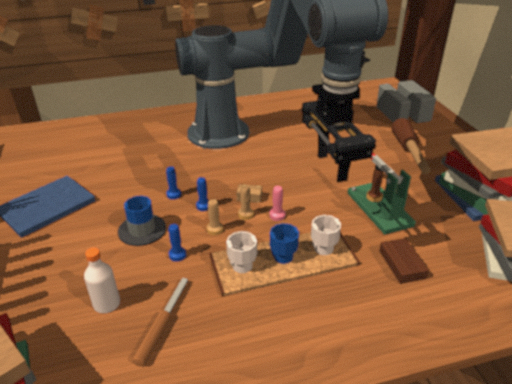

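All three cups are upright on the board and both light finials are unmoved, at (303,209) and (270,224). First I'll fetch the one nearest the stack.

```bash
python3 - <<'E'
from h import *
go([.487,-.1093,.17],Rdown(91))
T=get_calibration("top");t=cv2.imread("pics/t6.png")[...,::-1]
print(rimfit(t,T,.088,(.644,-.079),False)[0],rimfit(t,T,.088,(.6425,.0204),False,white=False)[0])
E
```

```text
lin [-226.6, -156.8, 67.3] rot [-0.2, -0.2, -89.7] rows>= 11
[ 0.64157305 -0.0776853   0.03325311] [0.63900028 0.01935804 0.03125973]
```

Call:
play_rows(fingers=[0,0,0,0,0,0,0,0,0,0,0,0,0,0,0], linear=[[-30,-20,0],[-70,-45,0],[-110,-75,0],[-150,-103,10],[-185,-128,30],[-210,-145,50],[-226,-157,67],[-226,-157,67],[-226,-157,67],[-226,-157,67],[-226,-157,67],[-226,-157,67],[-226,-157,67],[-226,-157,67],[-226,-157,67]], rot=[[0,0,-7],[0,0,-15],[0,0,-23],[0,0,-31],[0,0,-39],[0,0,-47],[0,0,-55],[0,0,-63],[0,0,-71],[0,0,-79],[0,0,-86],[0,0,-90],[0,0,-90],[0,0,-90],[0,0,-90]])

```text
time_s: 33.8
position: [0.488, -0.1084, 0.171]
tcp_rot: [[-1.0, -0.022, -0.001], [-0.022, 1.0, 0.001], [0.001, 0.001, -1.0]]
force: [0.8, -0.5, -1.0]
opening: 0.999
```

```bash
python3 - <<'E'
from h import *
st(); im,c=snap("wrist","w7.png");print(proj(c,[.487,-.1093,.09],True)); go([.487,-.1093,.046],Rdown(91))
E
```

```text
t 33.8 p [ 0.488  -0.1084  0.171 ] yaw 91.26 tilt 0.07 F [ 0.8 -0.5 -1. ] M [ 0.04  0.01 -0.03] op 86.9 j [ -25.4   25.   102.9   -0.    52.2 -116.6]
[257.46018985 195.62981039]
lin [1.0, -0.8, 125.2] rot [0.0, -0.0, 0.3] rows>= 3
```

View pics/w7.png

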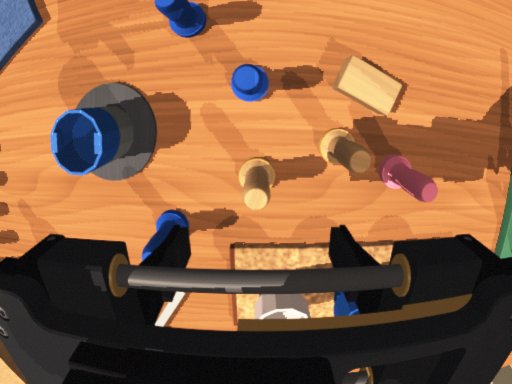

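```bash
python3 - <<'E'
from h import *
c=get_calibration("wrist");im=cv2.imread("pics/w7.png")
cv2.imwrite("pics/w7c.png",cv2.resize(im[150:220,220:300],(640,560),interpolation=cv2.INTER_CUBIC))
E
```

```text
(no output)
```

View pics/w7c.png

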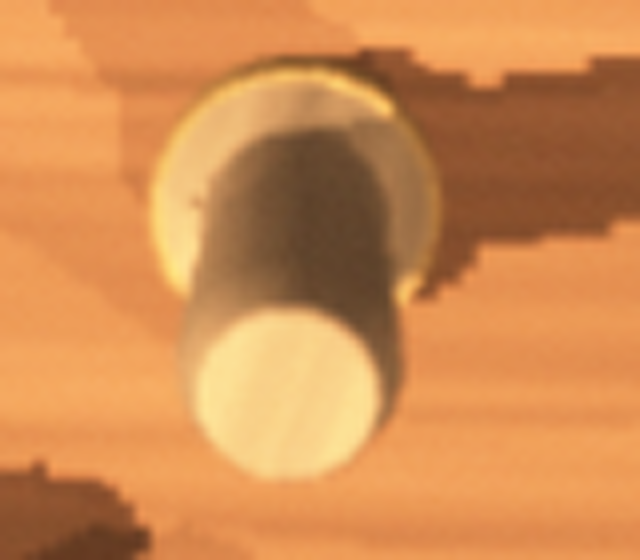

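```bash
python3 - <<'E'
from h import *
c=get_calibration("wrist")
f=lambda u,v:(220+u/8-.44,150+v/8-.44)
print("top",plane(c,f(288,392),.09,True),"foot ring z.012",plane(c,f(296,203),.012,True))
E
```

```text
top [ 0.48990459 -0.11095182  0.09      ] foot ring z.012 [ 0.48905137 -0.11081793  0.012     ]
```

Call:
play_rows(fingers=[0,0,0,0,0,0,0,0], linear=[[0,-2,40],[0,-2,75],[0,-2,100],[0,-2,115],[0,-2,122],[0,-2,125],[0,-2,125],[0,-2,125]], rot=[[0,0,0],[0,0,0],[0,0,0],[0,0,0],[0,0,0],[0,0,0],[0,0,0],[0,0,0]])

```text
time_s: 34.65
position: [0.489, -0.1109, 0.0473]
tcp_rot: [[-1.0, -0.023, 0.002], [-0.023, 1.0, -0.001], [-0.002, -0.001, -1.0]]
force: [-0.4, -0.0, 0.5]
opening: 1.003
```

```bash
python3 - <<'E'
from h import *
st()
E
```

```text
t 34.65 p [ 0.489  -0.1109  0.0473] yaw 91.32 tilt 0.1 F [-0.4 -0.   0.5] M [ 0.07 -0.02 -0.01] op 87.3 j [ -25.6   37.7  107.6    0.    34.6 -116.9]
```

Call:
play_rows(fingers=[255,255,255,255,255,255,255,255,255,255,255], linear=[[0,0,0],[0,0,0],[0,0,0],[0,0,0],[0,0,0],[0,0,0],[0,0,0],[0,0,0],[0,0,0],[0,0,0],[0,0,0]], rot=[[0,0,0],[0,0,0],[0,0,0],[0,0,0],[0,0,0],[0,0,0],[0,0,0],[0,0,0],[0,0,0],[0,0,0],[0,0,0]])

```text
time_s: 35.75
position: [0.4883, -0.1106, 0.0464]
tcp_rot: [[-1.0, -0.023, -0.0], [-0.023, 1.0, 0.0], [0.0, 0.0, -1.0]]
force: [-0.1, 0.3, -0.5]
opening: 0.293
```

```bash
python3 - <<'E'
from h import *
st()
E
```

```text
t 35.75 p [ 0.4883 -0.1106  0.0464] yaw 91.32 tilt 0.01 F [-0.1  0.3 -0.5] M [ 0.04 -0.   -0.02] op 25.5 j [ -25.6   37.7  107.7   -0.    34.6 -116.9]
```

Call:
play_rows(fingers=[255,255,255,255,255,255,255], linear=[[0,0,-15],[0,0,-45],[0,0,-90],[0,0,-130],[0,0,-150],[0,0,-150],[0,0,-150]], rot=[[0,0,0],[0,0,0],[0,0,0],[0,0,0],[0,0,0],[0,0,0],[0,0,0]])

```text
time_s: 36.45
position: [0.4877, -0.1103, 0.196]
tcp_rot: [[-1.0, -0.023, -0.001], [-0.023, 1.0, 0.0], [0.001, 0.0, -1.0]]
force: [-0.5, 0.0, -2.6]
opening: 0.293
```

```bash
python3 - <<'E'
from h import *
st();go([.6435,-.0788,.18],Rdown(91.3))
E
```

```text
t 36.45 p [ 0.4877 -0.1103  0.196 ] yaw 91.32 tilt 0.05 F [-0.5  0.  -2.6] M [ 0.01  0.04 -0.01] op 25.5 j [ -25.6   22.8  101.4    0.    55.8 -116.9]
lin [-156.5, 27.9, 15.9] rot [0.0, -0.0, 0.0] rows>= 4
```

Call:
play_rows(fingers=[255,255,255,255,255,255,255,255,255], linear=[[-15,3,0],[-45,8,0],[-80,14,4],[-115,20,8],[-145,26,14],[-156,28,16],[-156,28,16],[-156,28,16],[-156,28,16]], rot=[[0,0,0],[0,0,0],[0,0,0],[0,0,0],[0,0,0],[0,0,0],[0,0,0],[0,0,0],[0,0,0]])

```text
time_s: 37.35
position: [0.6418, -0.0792, 0.18]
tcp_rot: [[-1.0, -0.022, -0.003], [-0.022, 1.0, 0.001], [0.003, 0.001, -1.0]]
force: [0.2, -0.2, -1.3]
opening: 0.289
```

```bash
python3 - <<'E'
from h import *
st();go([.6435,-.0788,.135],Rdown(91.3)); im,c=snap("wrist","w8.png")
cv2.imwrite("pics/w8c.png",cv2.resize(im[130:310,140:380,::-1],(800,600),interpolation=cv2.INTER_CUBIC))
E
```

```text
t 37.35 p [ 0.6418 -0.0792  0.18  ] yaw 91.29 tilt 0.16 F [ 0.2 -0.2 -1.3] M [ 0.02 -0.01 -0.04] op 25.2 j [ -16.9   34.6   81.    -0.    64.5 -108.2]
lin [-1.8, 0.3, 45.0] rot [0.0, -0.2, -0.0] rows>= 1
```

View pics/w8c.png

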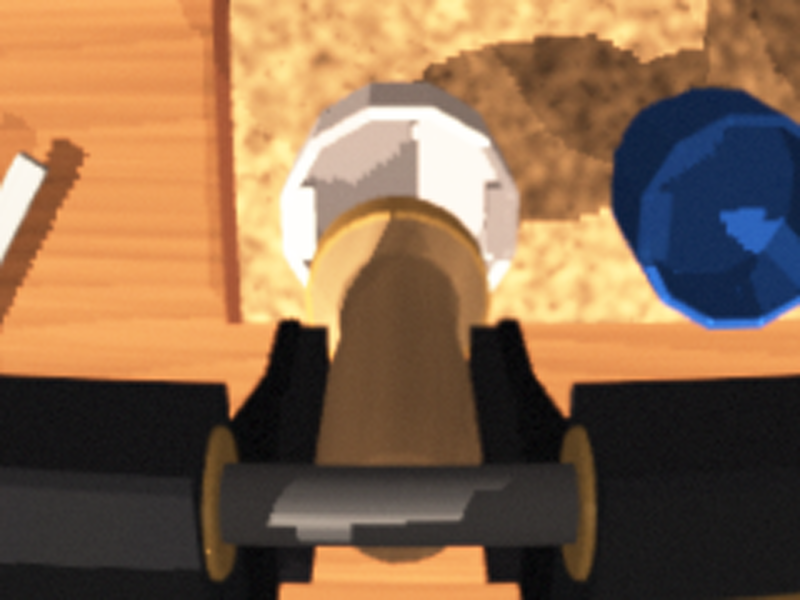

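Foot and cup rim are aligned across the jaws (both centred at about u=400 in the crop), so I can lower.

Call:
play_rows(fingers=[255,255,255,255,255,255,255,255,255,255,255], linear=[[-2,0,15],[-2,0,30],[-2,0,42],[-2,0,50],[-2,0,58],[-2,0,66],[-2,0,73],[-2,0,78],[-2,0,80],[-2,0,80],[-2,0,80]], rot=[[0,0,0],[0,0,0],[0,0,0],[0,0,0],[0,0,0],[0,0,0],[0,0,0],[0,0,0],[0,0,0],[0,0,0],[0,0,0]])

```text
time_s: 38.5
position: [0.646, -0.0791, 0.1009]
tcp_rot: [[-1.0, -0.023, 0.001], [-0.023, 1.0, -0.0], [-0.001, -0.0, -1.0]]
force: [0.8, -0.3, -2.4]
opening: 0.29
```

```bash
python3 - <<'E'
from h import *
st()
E
```

```text
t 38.5 p [ 0.646  -0.0791  0.1009] yaw 91.32 tilt 0.05 F [ 0.8 -0.3 -2.4] M [ 0.07 -0.03 -0.03] op 25.2 j [ -16.8   40.5   83.8   -0.    55.6 -108.1]
```

Call:
play_rows(fingers=[255,255,255,255,255,255], linear=[[2,0,1],[2,0,2],[2,0,3],[2,0,4],[2,0,4.5],[2,0,4.5]], rot=[[0,0,0],[0,0,0],[0,0,0],[0,0,0],[0,0,0],[0,0,0]])

```text
time_s: 39.1
position: [0.6439, -0.0791, 0.0969]
tcp_rot: [[-1.0, -0.023, 0.0], [-0.023, 1.0, -0.0], [-0.0, -0.0, -1.0]]
force: [-1.7, 0.9, 5.5]
opening: 0.293
```

```bash
python3 - <<'E'
from h import *
st()
E
```

```text
t 39.1 p [ 0.6439 -0.0791  0.0969] yaw 91.32 tilt 0.03 F [-1.7  0.9  5.5] M [ 0.18  0.42 -0.04] op 25.5 j [ -16.9   40.7   84.3   -0.    55.  -108.2]
```

Call:
play_rows(fingers=[0,0,0,0,0,0,0,0,0,0,0], linear=[[0,0,0],[0,0,0],[0,0,0],[0,0,0],[0,0,0],[0,0,-20],[0,0,-60],[0,0,-100],[0,0,-120],[0,0,-120],[0,0,-120]], rot=[[0,0,0],[0,0,0],[0,0,0],[0,0,0],[0,0,0],[0,0,0],[0,0,0],[0,0,0],[0,0,0],[0,0,0],[0,0,0]])

```text
time_s: 40.2
position: [0.6434, -0.0789, 0.2159]
tcp_rot: [[-1.0, -0.023, -0.0], [-0.023, 1.0, 0.0], [0.0, 0.0, -1.0]]
force: [0.7, 0.1, -1.3]
opening: 0.996
```

```bash
python3 - <<'E'
from h import *
st(); im,c=snap("scene","s9.png");im2,c=snap("top","t9.png")
cv2.imwrite("pics/s9c.png",np.hstack([cv2.resize(im[150:300,150:350,::-1],(480,360)),cv2.resize(im2[120:270,220:350,::-1],(312,360))]))
go([.4525,-.0205,.19],Rdown(-15))
E
```

```text
t 40.2 p [ 0.6434 -0.0789  0.2159] yaw 91.32 tilt 0.0 F [ 0.7  0.1 -1.3] M [-0.01  0.01 -0.  ] op 86.7 j [ -16.9   32.5   78.9    0.    68.6 -108.2]
lin [188.5, 62.5, 24.9] rot [-0.1, -0.2, 106.3] rows>= 13
```

View pics/s9c.png

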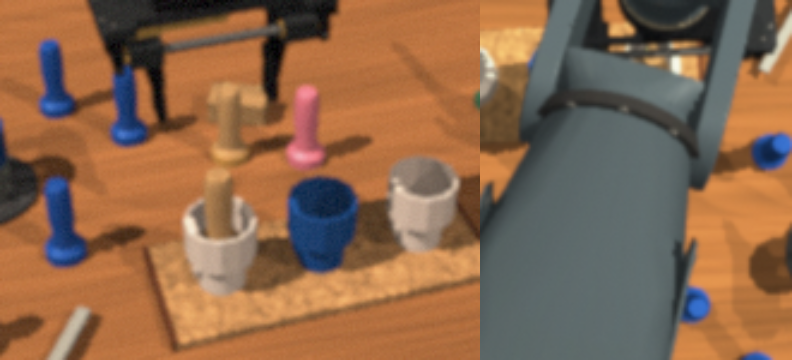

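The first finial stands in its cup. The second goes next, with the jaws along x to keep clear of the pink look-alike.

Call:
play_rows(fingers=[0,0,0,0,0,0,0,0,0,0,0,0,0,0,0], linear=[[25,8,0],[60,20,0],[95,32,5],[130,44,10],[160,54,18],[180,60,24],[188,62,25],[188,62,25],[188,62,25],[188,62,25],[188,62,25],[188,62,25],[188,62,25],[188,62,25],[188,62,25]], rot=[[0,0,7],[0,0,15],[0,0,23],[0,0,31],[0,0,39],[0,0,47],[0,0,55],[0,0,63],[0,0,71],[0,0,79],[0,0,86],[0,0,91],[0,0,91],[0,0,91],[0,0,91]])

```text
time_s: 41.8
position: [0.454, -0.0213, 0.1905]
tcp_rot: [[-0.007, 1.0, -0.001], [1.0, 0.007, 0.0], [0.0, -0.001, -1.0]]
force: [-0.3, -0.9, -0.4]
opening: 1.006
```

```bash
python3 - <<'E'
from h import *
st(); im,c=snap("wrist","w10.png"); u,v=proj(c,[.4525,-.0205,.09],True).round().astype(int);print(u,v)
cv2.imwrite("pics/w10c.png",cv2.resize(im[v-60:v+40,u-70:u+70,::-1],(784,560),interpolation=cv2.INTER_CUBIC))
E
```

```text
t 41.8 p [ 0.454  -0.0213  0.1905] yaw 0.39 tilt 0.07 F [-0.3 -0.9 -0.4] M [-0.11  0.04 -0.01] op 87.5 j [-16.8  20.1 107.8  -0.   52.2 -17.2]
256 191
```

View pics/w10c.png

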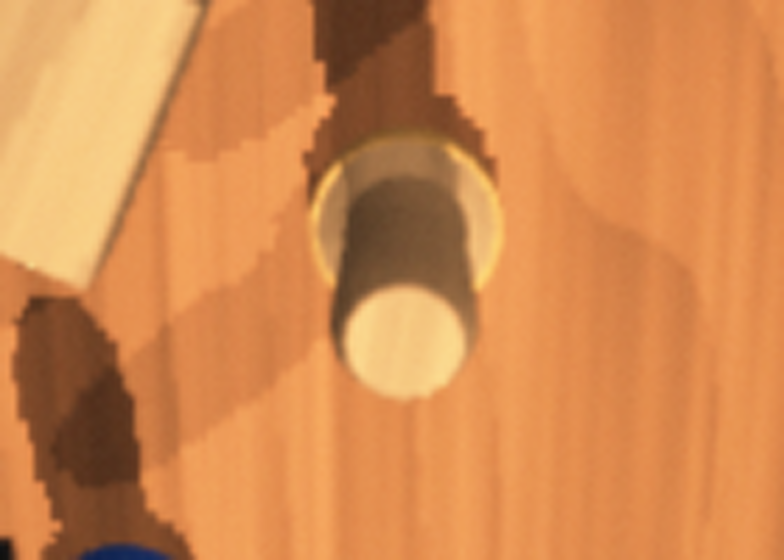

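```bash
python3 - <<'E'
from h import *
c=get_calibration("wrist")
f=lambda u,v:(256-70+u/5.6-.41,191-60+v/5.6-.41)
print("top",plane(c,f(405,342),.09,True),"foot",plane(c,f(407,228),.012,True))
go([.4535,-.021,.0465],Rdown(0.4))
E
```

```text
top [ 0.45416873 -0.02093327  0.09      ] foot [ 0.45419461 -0.02084369  0.012     ]
lin [0.3, -0.4, 144.2] rot [-0.1, -0.0, -0.0] rows>= 3
```

Call:
play_rows(fingers=[0,0,0,0,0,0,0,0,0], linear=[[0,0,40],[0,0,80],[0,0,110],[0,0,130],[0,0,140],[0,0,144],[0,0,145],[0,0,145],[0,0,145]], rot=[[0,0,0],[0,0,0],[0,0,0],[0,0,0],[0,0,0],[0,0,0],[0,0,0],[0,0,0],[0,0,0]])

```text
time_s: 42.75
position: [0.455, -0.0215, 0.0469]
tcp_rot: [[-0.006, 1.0, 0.002], [1.0, 0.006, -0.001], [-0.001, 0.002, -1.0]]
force: [0.6, 0.2, -0.0]
opening: 0.999
```

```bash
python3 - <<'E'
from h import *
st()
E
```

```text
t 42.75 p [ 0.455  -0.0215  0.0469] yaw 0.33 tilt 0.12 F [ 0.6  0.2 -0. ] M [-0.04  0.07 -0.02] op 86.9 j [-16.8  36.1 114.2  -0.   29.5 -17.1]
```

Call:
play_rows(fingers=[0,255,255,255,255,255,255,255,255,255,255,255], linear=[[0,-1,0],[0,-1,0],[0,-1,0],[0,-1,0],[0,-1,0],[0,-1,0],[0,-1,0],[0,-1,0],[0,-1,0],[0,-1,0],[0,-1,0],[0,-1,0]], rot=[[0,0,0],[0,0,0],[0,0,0],[0,0,0],[0,0,0],[0,0,0],[0,0,0],[0,0,0],[0,0,0],[0,0,0],[0,0,0],[0,0,0]])

```text
time_s: 43.95
position: [0.4533, -0.0214, 0.046]
tcp_rot: [[-0.006, 1.0, -0.0], [1.0, 0.006, 0.0], [0.0, -0.0, -1.0]]
force: [-1.0, -0.3, -1.1]
opening: 0.29
```

```bash
python3 - <<'E'
from h import *
st()
E
```

```text
t 43.95 p [ 0.4533 -0.0214  0.046 ] yaw 0.32 tilt 0.01 F [-1.  -0.3 -1.1] M [-0.07  0.07  0.01] op 25.2 j [-16.9  36.2 114.4  -0.   29.4 -17.2]
```

Call:
play_rows(fingers=[255,255,255,255,255,255,255], linear=[[0,0,-15],[0,0,-45],[0,0,-90],[0,0,-130],[0,0,-150],[0,0,-150],[0,0,-150]], rot=[[0,0,0],[0,0,0],[0,0,0],[0,0,0],[0,0,0],[0,0,0],[0,0,0]])

```text
time_s: 44.65
position: [0.4528, -0.0213, 0.1958]
tcp_rot: [[-0.006, 1.0, -0.0], [1.0, 0.006, 0.0], [0.0, -0.0, -1.0]]
force: [-0.6, -0.0, -1.4]
opening: 0.288
```

```bash
python3 - <<'E'
from h import *
st();go([.6425,.0204,.18],Rdown(91.3))
E
```

```text
t 44.65 p [ 0.4528 -0.0213  0.1958] yaw 0.32 tilt 0.01 F [-0.6 -0.  -1.4] M [-0.08  0.1  -0.01] op 25.0 j [-16.9  19.5 107.6  -0.   52.9 -17.2]
lin [40.6, 189.9, 15.7] rot [-0.0, -0.0, -91.0] rows>= 11
```

Call:
play_rows(fingers=[255,255,255,255,255,255,255,255,255,255,255,255,255,255,255,255], linear=[[3,15,0],[8,40,0],[15,70,0],[22,100,0],[28,130,5],[34,160,10],[39,180,15],[41,190,16],[41,190,16],[41,190,16],[41,190,16],[41,190,16],[41,190,16],[41,190,16],[41,190,16],[41,190,16]], rot=[[0,0,-5],[0,0,-12],[0,0,-20],[0,0,-28],[0,0,-36],[0,0,-44],[0,0,-52],[0,0,-60],[0,0,-68],[0,0,-75],[0,0,-82],[0,0,-88],[0,0,-91],[0,0,-91],[0,0,-91],[0,0,-91]])

```text
time_s: 46.25
position: [0.6425, 0.0207, 0.1788]
tcp_rot: [[-1.0, -0.022, -0.002], [-0.022, 1.0, 0.0], [0.002, 0.0, -1.0]]
force: [-0.5, -0.3, -0.8]
opening: 0.295
```

```bash
python3 - <<'E'
from h import *
st();go([.6425,.0204,.102],Rdown(91.3)); im,c=snap("wrist","w11.png")
cv2.imwrite("pics/w11c.png",cv2.resize(im[130:310,140:380,::-1],(800,600),interpolation=cv2.INTER_CUBIC))
E
```

```text
t 46.25 p [0.6425 0.0207 0.1788] yaw 91.27 tilt 0.12 F [-0.5 -0.3 -0.8] M [-0.   -0.03  0.01] op 25.6 j [ -8.1  34.4  81.7   0.   64.  -99.4]
lin [-0.1, -0.4, 76.8] rot [0.0, -0.1, -0.0] rows>= 2
```

View pics/w11c.png

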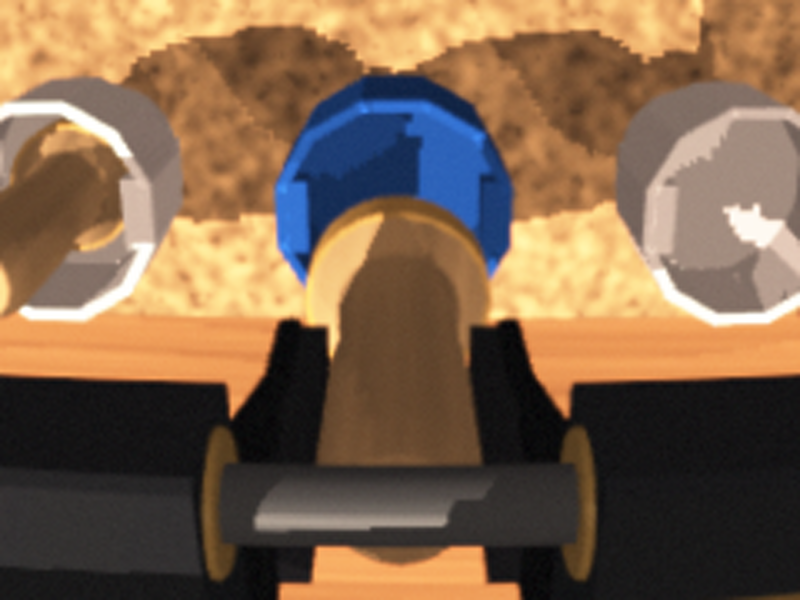

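Call:
play_rows(fingers=[255,255,255,255,255,255,255,255,255,255,255], linear=[[0,-1,15],[0,-1,30],[0,-1,42],[0,-1,50],[0,-1,58],[0,-1,66],[0,-1,73],[0,-1,78],[0,-1,80],[0,-1,80],[0,-1,80]], rot=[[0,0,0],[0,0,0],[0,0,0],[0,0,0],[0,0,0],[0,0,0],[0,0,0],[0,0,0],[0,0,0],[0,0,0],[0,0,0]])

```text
time_s: 47.4
position: [0.6434, 0.0197, 0.1003]
tcp_rot: [[-1.0, -0.023, 0.001], [-0.023, 1.0, -0.0], [-0.001, -0.0, -1.0]]
force: [0.7, -0.2, -1.0]
opening: 0.292
```

```bash
python3 - <<'E'
from h import *
st()
E
```

```text
t 47.4 p [0.6434 0.0197 0.1003] yaw 91.32 tilt 0.03 F [ 0.7 -0.2 -1. ] M [ 0.01  0.03 -0.03] op 25.4 j [ -8.2  40.1  84.9  -0.   54.9 -99.5]
```

Call:
play_rows(fingers=[255,255,255,255,255,255], linear=[[0,0,1],[0,0,2],[0,0,3],[0,0,4],[0,0,4],[0,0,4]], rot=[[0,0,0],[0,0,0],[0,0,0],[0,0,0],[0,0,0],[0,0,0]])

```text
time_s: 48.0
position: [0.6432, 0.0197, 0.0964]
tcp_rot: [[-1.0, -0.023, 0.0], [-0.023, 1.0, -0.0], [-0.0, -0.0, -1.0]]
force: [-0.6, 0.4, 1.3]
opening: 0.284
```

```bash
python3 - <<'E'
from h import *
st()
E
```

```text
t 48.0 p [0.6432 0.0197 0.0964] yaw 91.32 tilt 0.02 F [-0.6  0.4  1.3] M [0.08 0.14 0.03] op 24.8 j [ -8.2  40.4  85.1   0.   54.5 -99.5]
```

Floor contact at the expected height. I'll release, rise and check.

Call:
play_rows(fingers=[0,0,0,0,0,0,0,0,0,0,0], linear=[[0,0,0],[0,0,0],[0,0,0],[0,0,0],[0,0,0],[0,0,-20],[0,0,-60],[0,0,-110],[0,0,-150],[0,0,-150],[0,0,-150]], rot=[[0,0,0],[0,0,0],[0,0,0],[0,0,0],[0,0,0],[0,0,0],[0,0,0],[0,0,0],[0,0,0],[0,0,0],[0,0,0]])

```text
time_s: 49.1
position: [0.6434, 0.0197, 0.2472]
tcp_rot: [[-1.0, -0.023, 0.002], [-0.023, 1.0, -0.0], [-0.002, -0.0, -1.0]]
force: [-0.7, -0.2, -0.5]
opening: 0.996
```

```bash
python3 - <<'E'
from h import *
st(); im,c=snap("wrist","w12.png")
go([.418,.33,.22],Rdown(94.8))
E
```

```text
t 49.1 p [0.6434 0.0197 0.2472] yaw 91.32 tilt 0.14 F [-0.7 -0.2 -0.5] M [0.05 0.03 0.03] op 86.6 j [ -8.2  30.2  77.8   0.   71.9 -99.5]
lin [217.1, 315.3, 25.8] rot [0.0, -0.1, -3.5] rows>= 8
```

View pics/w12.png

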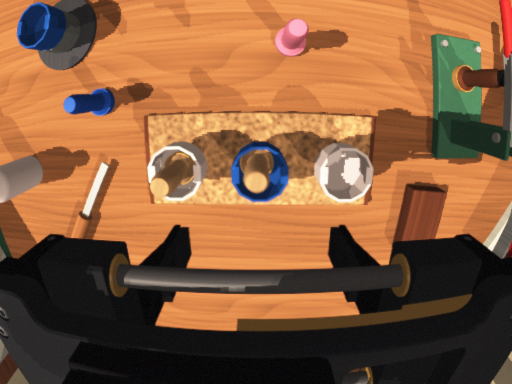

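Both light finials stand in cups, at (160,180) and (256,178). The press is next; I'll hover over the handle and measure it from the wrist.

Call:
play_rows(fingers=[0,0,0,0,0,0,0,0,0,0,0,0], linear=[[20,30,0],[48,70,0],[75,110,0],[103,150,0],[130,190,0],[157,230,0],[185,270,0],[205,300,0],[217,315,0],[217,315,0],[217,315,0],[217,315,0]], rot=[[0,0,0],[0,0,-1],[0,0,-2],[0,0,-3],[0,0,-3.5],[0,0,-3.5],[0,0,-3.5],[0,0,-3.5],[0,0,-3.5],[0,0,-3.5],[0,0,-3.5],[0,0,-3.5]])

```text
time_s: 50.35
position: [0.4193, 0.3286, 0.2451]
tcp_rot: [[-0.997, -0.083, -0.001], [-0.083, 0.997, -0.001], [0.001, -0.001, -1.0]]
force: [0.9, -0.0, 0.5]
opening: 1.001
```

```bash
python3 - <<'E'
from h import *
st(); im,c=snap("wrist","w13.png")
print(proj(c,[.418,.316,.127],True),proj(c,[.398,.3143,.127],True))
E
```

```text
t 50.35 p [0.4193 0.3286 0.2451] yaw 94.77 tilt 0.11 F [ 0.9 -0.   0.5] M [ 0.01 -0.02  0.02] op 87.1 j [ 26.1  21.6  93.7  -0.   64.8 -68.7]
[246.09904425 182.41475905] [245.81651178 162.4061823 ]
```

View pics/w13.png

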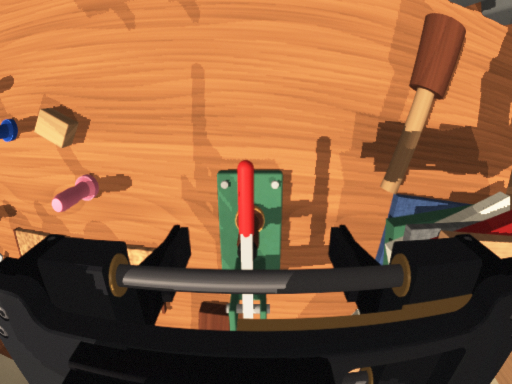

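```bash
python3 - <<'E'
from h import *
im=cv2.imread("pics/w13.png");c=get_calibration("wrist");T=get_calibration("top")
h=cv2.cvtColor(im,cv2.COLOR_BGR2HSV).astype(int);m=((h[...,0]<5)|(h[...,0]>174))&(h[...,1]>180)&(h[...,2]>120)
P=[]
for v in range(158,238,6):
    u=np.where(m[v,225:270])[0]
    if len(u)>4: 
        p=plane(c,(225+(u.min()+u.max())/2,v),.127,True);P.append(p);print(v,len(u),p.round(4))
P=np.array(P);k=np.polyfit(P[2:,0],P[2:,1],1);print("yaw",np.degrees(np.arctan(k[0])),"y at x=.418",np.polyval(k,.418))
p,e=tri(ray(c,(246,159.5),True),ray(T,(100+166/5-.4,150+499/5-.4)));print("end tri",p,e)
S=get_calibration("scene");p,e=tri(ray(c,(246,164),True),ray(S,(340+97/5-.4,130+68/5-.4)));print("end tri scene",p,e)
E
```

```text
164 13 [0.4    0.3136 0.127 ]
170 16 [0.4059 0.314  0.127 ]
176 14 [0.412  0.3144 0.127 ]
182 15 [0.418  0.3149 0.127 ]
188 15 [0.4242 0.3153 0.127 ]
194 15 [0.4304 0.3157 0.127 ]
200 15 [0.4367 0.3161 0.127 ]
206 15 [0.443  0.3176 0.127 ]
212 15 [0.4495 0.318  0.127 ]
218 16 [0.4562 0.3179 0.127 ]
224 16 [0.4629 0.3184 0.127 ]
230 15 [0.4697 0.3193 0.127 ]
yaw 4.866512328142214 y at x=.418 0.31487062570960667
end tri [0.39474276 0.31394375 0.12800988] 0.0006192931494886228
end tri scene [0.398527   0.3142412  0.13205409] 0.0005386491372251722
```

```bash
python3 - <<'E'
from h import *
go([.417,.315,.107],Rdown(94.87))
E
```

```text
lin [3.5, -13.2, 138.3] rot [-0.0, -0.1, -0.1] rows>= 3
```

Call:
play_rows(fingers=[0,0,0,0,0,0,0,0,0,0], linear=[[3,-13,20],[3,-13,60],[3,-13,95],[3,-13,118],[3,-13,130],[3,-13,136],[3,-13,138],[3,-13,138],[3,-13,138],[3,-13,138]], rot=[[0,0,0],[0,0,0],[0,0,0],[0,0,0],[0,0,0],[0,0,0],[0,0,0],[0,0,0],[0,0,0],[0,0,0]])

```text
time_s: 51.4
position: [0.4176, 0.3167, 0.109]
tcp_rot: [[-0.996, -0.084, 0.002], [-0.084, 0.996, 0.001], [-0.002, 0.001, -1.0]]
force: [0.2, 0.5, 0.8]
opening: 1.0
```

```bash
python3 - <<'E'
from h import *
st();go([.417,.315,.107],Rdown(94.87))
E
```

```text
t 51.4 p [0.4176 0.3167 0.109 ] yaw 94.83 tilt 0.12 F [0.2 0.5 0.8] M [-0.01  0.02 -0.  ] op 87.0 j [ 25.   32.3 102.5  -0.   45.1 -69.9]
lin [0.7, -1.7, 2.0] rot [0.0, 0.1, -0.0] rows>= 1
```

Call:
play_rows(fingers=[0,0,255,255,255,255,255,255,255,255,255,255,255,255], linear=[[0,-1,1],[0,-1,1],[0,-1,1],[0,-1,1],[0,-1,1],[0,-1,1],[0,-1,1],[0,-1,1],[0,-1,1],[0,-1,1],[0,-1,1],[0,-1,1],[0,-1,1],[0,-1,1]], rot=[[0,0,0],[0,0,0],[0,0,0],[0,0,0],[0,0,0],[0,0,0],[0,0,0],[0,0,0],[0,0,0],[0,0,0],[0,0,0],[0,0,0],[0,0,0],[0,0,0]])

```text
time_s: 52.8
position: [0.4171, 0.3148, 0.107]
tcp_rot: [[-0.996, -0.085, -0.0], [-0.085, 0.996, -0.001], [0.0, -0.001, -1.0]]
force: [0.3, -4.1, -0.5]
opening: 0.169
```

```bash
python3 - <<'E'
from h import *
st()
E
```

```text
t 52.8 p [0.4171 0.3148 0.107 ] yaw 94.85 tilt 0.07 F [ 0.3 -4.1 -0.5] M [-0.6  -0.15 -0.01] op 14.7 j [ 2.480e+01  3.240e+01  1.027e+02 -1.000e-01  4.490e+01 -7.000e+01]
```

Call:
play_rows(fingers=[255,255,255,255,255,255,255,255,255,255,255,255,255], linear=[[0,-0.7,-6],[-0.8,-0.7,-15],[-3,-0.7,-30],[-7,-0.7,-45],[-12,-0.7,-59],[-18.5,-0.7,-73],[-26.5,-0.7,-86],[-35.5,-0.7,-98],[-46,-0.7,-109],[-57.5,-0.7,-119],[-57.5,-0.7,-119],[-57.5,-0.7,-119],[-57.5,-0.7,-119]], rot=[[0,0,0],[0,0,0],[0,0,0],[0,0,0],[0,0,0],[0,0,0],[0,0,0],[0,0,0],[0,0,0],[0,0,0],[0,0,0],[0,0,0],[0,0,0]])

```text
time_s: 54.1
position: [0.4735, 0.3194, 0.2266]
tcp_rot: [[-0.996, -0.084, -0.001], [-0.084, 0.996, -0.0], [0.001, -0.0, -1.0]]
force: [-2.9, -2.5, 5.5]
opening: 0.169
```

```bash
python3 - <<'E'
from h import *
s=st(); im,c=snap("scene","s14.png")
cv2.imwrite("pics/s14c.png",cv2.resize(im[60:260,280:480,::-1],(600,600),interpolation=cv2.INTER_CUBIC))
E
```

```text
t 54.1 p [0.4735 0.3194 0.2266] yaw 94.83 tilt 0.04 F [-2.9 -2.5  5.5] M [-0.35  0.55 -0.02] op 14.7 j [ 22.8  25.8  89.7   0.   64.6 -72. ]
```

View pics/s14c.png

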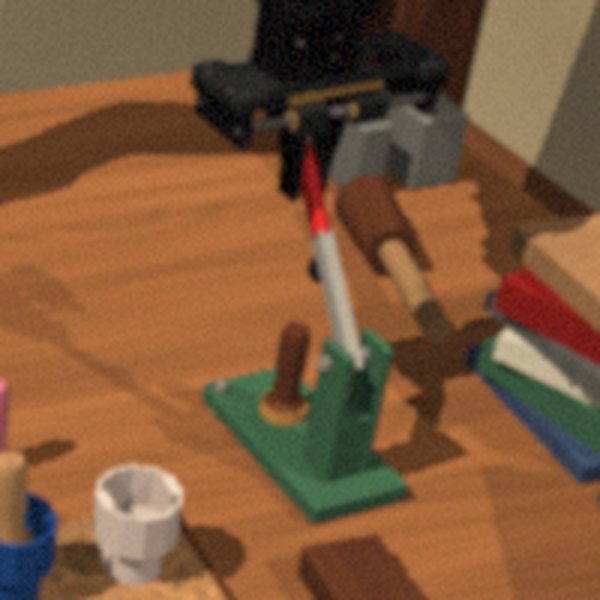

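The arm is at about 0.9 rad and the finial is still standing. Continuing the arc.

Call:
play_rows(fingers=[255,255,255,255,255,255,255,255,255,255,255,255,255], linear=[[-6,0,-4.5],[-12.4,0,-8.8],[-25.5,0,-16.4],[-39.4,0,-22.6],[-53.8,0,-27.4],[-68.6,0,-30.7],[-83.7,0,-32.6],[-99,0,-32.9],[-110,0,-32.2],[-118,0,-31],[-123,0,-30.2],[-123,0,-30.2],[-123,0,-30.2]], rot=[[0,0,0],[0,0,0],[0,0,0],[0,0,0],[0,0,0],[0,0,0],[0,0,0],[0,0,0],[0,0,0],[0,0,0],[0,0,0],[0,0,0],[0,0,0]])

```text
time_s: 55.45
position: [0.5982, 0.3297, 0.2572]
tcp_rot: [[-0.996, -0.084, 0.002], [-0.084, 0.996, 0.0], [-0.002, -0.0, -1.0]]
force: [0.5, -2.1, 4.9]
opening: 0.176
```

```bash
python3 - <<'E'
from h import *
s=st(); im,c=snap("scene","s15.png")
cv2.imwrite("pics/s15c.png",cv2.resize(im[60:260,280:480,::-1],(600,600),interpolation=cv2.INTER_CUBIC))
p=s["position"]+[0,0,.019];h=np.array([.5685,.3279,.127]);d=p-h;e=np.array([np.cos(np.radians(4.87)),np.sin(np.radians(4.87))]);print("theta",np.arctan2(d[2],-d[:2]@e),np.hypot(d[2],d[:2]@e))
E
```

```text
t 55.45 p [0.5982 0.3297 0.2572] yaw 94.82 tilt 0.14 F [ 0.5 -2.1  4.9] M [-0.39  0.44  0.02] op 15.3 j [ 19.5  33.   70.9  -0.   76.  -75.3]
theta 1.7674151144107924 0.1520932275893389
```

View pics/s15c.png

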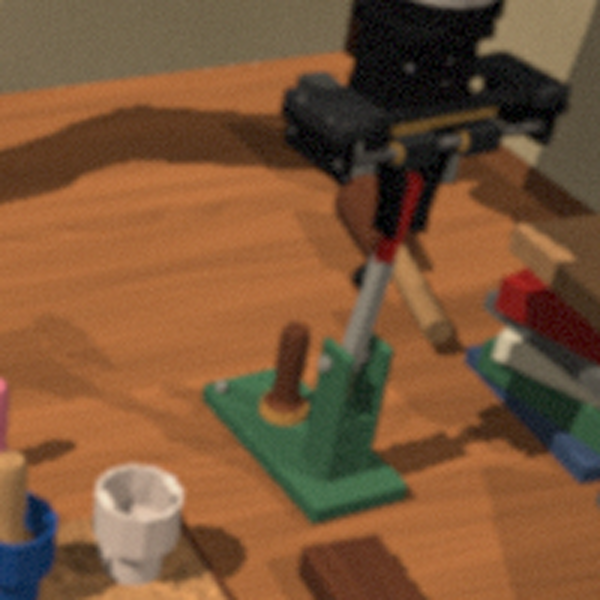

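Call:
play_rows(fingers=[0,0,0,0,0,0,0,0,0,0,0], linear=[[0,0,0],[0,0,0],[0,0,0],[0,0,0],[0,0,0],[0,0,-15],[0,0,-40],[0,0,-70],[0,0,-80],[0,0,-80],[0,0,-80]], rot=[[0,0,0],[0,0,0],[0,0,0],[0,0,0],[0,0,0],[0,0,0],[0,0,0],[0,0,0],[0,0,0],[0,0,0],[0,0,0]])

```text
time_s: 56.6
position: [0.5964, 0.3297, 0.3349]
tcp_rot: [[-0.996, -0.084, -0.002], [-0.084, 0.996, -0.001], [0.002, -0.0, -1.0]]
force: [0.0, 0.7, -1.1]
opening: 0.989
```

```bash
python3 - <<'E'
from h import *
s=st(); go([.494,.3215,.30],Rdown(94.87))
E
```

```text
t 56.6 p [0.5964 0.3297 0.3349] yaw 94.82 tilt 0.12 F [ 0.   0.7 -1.1] M [ 0.04 -0.05 -0.06] op 86.1 j [ 19.6  29.7  64.8   0.   85.6 -75.3]
lin [102.6, 0.5, 35.1] rot [-0.0, -0.1, -0.0] rows>= 3
```

Call:
play_rows(fingers=[0,0,0,0,0,0,0], linear=[[20,0,0],[55,0,0],[85,0,5],[102,0,25],[102,0,45],[102,0,45],[102,0,45]], rot=[[0,0,0],[0,0,0],[0,0,0],[0,0,0],[0,0,0],[0,0,0],[0,0,0]])

```text
time_s: 57.3
position: [0.495, 0.3211, 0.29]
tcp_rot: [[-0.996, -0.084, -0.003], [-0.084, 0.996, -0.001], [0.003, -0.001, -1.0]]
force: [-0.3, -0.7, -0.2]
opening: 1.001
```

```bash
python3 - <<'E'
from h import *
st(); im,c=snap("wrist","w16.png"); u,v=proj(c,[.494,.3215,.11],True).round().astype(int);print(u,v)
cv2.imwrite("pics/w16c.png",cv2.resize(im[v-60:v+40,u-70:u+70,::-1],(784,560),interpolation=cv2.INTER_CUBIC))
E
```

```text
t 57.3 p [0.495  0.3211 0.29  ] yaw 94.82 tilt 0.16 F [-0.3 -0.7 -0.2] M [ 0.07 -0.03  0.05] op 87.1 j [ 22.1  23.6  82.4  -0.   74.2 -72.7]
259 169
```

View pics/w16c.png

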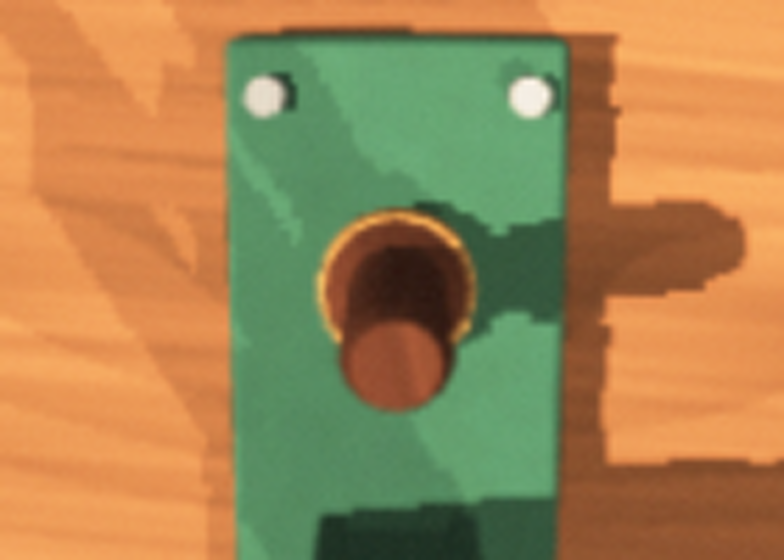

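View pics/w16.png

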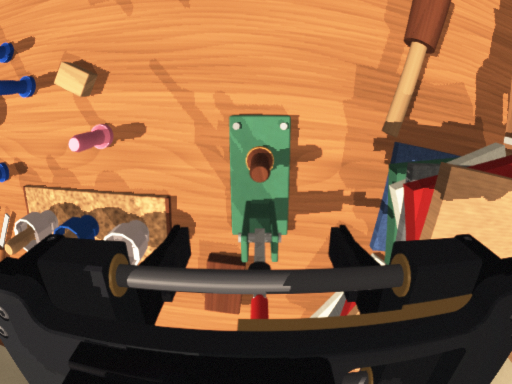

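```bash
python3 - <<'E'
from h import *
c=get_calibration("wrist")
f=lambda u,v:(259-70+u/5.6-.41,169-60+v/5.6-.41)
print("top",plane(c,f(396,364),.11,True),"foot",plane(c,f(397,288),.032,True))
go([.4955,.3215,.066],Rdown(94.87))
E
```

```text
top [0.50075442 0.32225727 0.11      ] foot [0.50041263 0.32241634 0.032     ]
lin [0.2, 0.2, 225.0] rot [-0.0, -0.0, -0.1] rows>= 5
```

```bash
python3 - <<'E'
from h import *
go([.499,.322,.073],Rdown(94.87))
E
```

```text
lin [-3.3, 0.4, 218.0] rot [-0.0, -0.0, -0.1] rows>= 5
```

Call:
play_rows(fingers=[0,0,0,0,0,0,0,0,0,0,0,0,0], linear=[[-3,0,30],[-3,0,70],[-3,0,110],[-3,0,145],[-3,0,170],[-3,0,190],[-3,0,203],[-3,0,210],[-3,0,214],[-3,0,216],[-3,0,216],[-3,0,216],[-3,0,216]], rot=[[0,0,0],[0,0,0],[0,0,0],[0,0,0],[0,0,0],[0,0,0],[0,0,0],[0,0,0],[0,0,0],[0,0,0],[0,0,0],[0,0,0],[0,0,0]])

```text
time_s: 58.65
position: [0.4987, 0.3217, 0.0759]
tcp_rot: [[-0.996, -0.084, 0.001], [-0.084, 0.996, 0.0], [-0.001, 0.0, -1.0]]
force: [0.0, -0.5, -0.6]
opening: 0.999
```

```bash
python3 - <<'E'
from h import *
st()
E
```

```text
t 58.65 p [0.4987 0.3217 0.0759] yaw 94.82 tilt 0.08 F [ 0.  -0.5 -0.6] M [ 0.05  0.02 -0.02] op 86.9 j [ 22.   39.1  93.4   0.   47.4 -72.8]
```

Call:
play_rows(fingers=[0,255,255,255,255,255,255,255,255,255,255,255,255], linear=[[0,0,2],[0,0,2],[0,0,2],[0,0,2],[0,0,2],[0,0,2],[0,0,2],[0,0,2],[0,0,2],[0,0,2],[0,0,2],[0,0,2],[0,0,2]], rot=[[0,0,0],[0,0,0],[0,0,0],[0,0,0],[0,0,0],[0,0,0],[0,0,0],[0,0,0],[0,0,0],[0,0,0],[0,0,0],[0,0,0],[0,0,0]])

```text
time_s: 59.95
position: [0.4984, 0.3215, 0.0732]
tcp_rot: [[-0.996, -0.084, -0.0], [-0.084, 0.996, -0.0], [0.0, -0.0, -1.0]]
force: [-0.1, -0.3, -0.1]
opening: 0.289
```

```bash
python3 - <<'E'
from h import *
st()
E
```

```text
t 59.95 p [0.4984 0.3215 0.0732] yaw 94.82 tilt 0.0 F [-0.1 -0.3 -0.1] M [0.02 0.05 0.  ] op 25.2 j [ 22.   39.4  93.5  -0.   47.2 -72.8]
```

Call:
play_rows(fingers=[255,255,255,255,255,255,255,255], linear=[[0,0,-15],[0,0,-45],[0,0,-85],[0,0,-115],[0,0,-125],[0,0,-125],[0,0,-125],[0,0,-125]], rot=[[0,0,0],[0,0,0],[0,0,0],[0,0,0],[0,0,0],[0,0,0],[0,0,0],[0,0,0]])

```text
time_s: 60.75
position: [0.497, 0.3209, 0.196]
tcp_rot: [[-0.996, -0.084, -0.004], [-0.084, 0.996, -0.002], [0.004, -0.001, -1.0]]
force: [0.1, 1.0, -2.7]
opening: 0.291
```

```bash
python3 - <<'E'
from h import *
s=st();go([.49,.13,.20],Rdown(91.3))
R=s["tcp_rot"];p=s["position"]
print("2nd", (R.T@(np.array([.6405,.121,.19])-p)*1e3).round(1))
E
```

```text
t 60.75 p [0.497  0.3209 0.196 ] yaw 94.82 tilt 0.26 F [ 0.1  1.  -2.7] M [0.05 0.01 0.02] op 25.3 j [ 22.   29.5  88.4  -0.   62.3 -72.8]
lin [23.0, -189.7, -3.6] rot [-0.1, -0.3, 3.5] rows>= 4
2nd [-126.3 -211.3    5.7]
```

Call:
play_rows(fingers=[255,255,255,255,255,255,255,255,255,255,255,255,255,255], linear=[[3,-15,0],[8,-50,0],[14,-90,0],[19,-130,0],[22,-165,0],[20,-190,0],[0,-198,0],[-35,-201,0],[-75,-206,2],[-110,-210,4],[-126,-211,6],[-126,-211,6],[-126,-211,6],[-126,-211,6]], rot=[[0,0,0],[0,0,1],[0,0,2],[0,0,3],[0,0,3.5],[0,0,3.5],[0,0,3.5],[0,0,3.5],[0,0,3.5],[0,0,3.5],[0,0,3.5],[0,0,3.5],[0,0,3.5],[0,0,3.5]])

```text
time_s: 62.15
position: [0.6396, 0.1216, 0.1915]
tcp_rot: [[-1.0, -0.023, -0.003], [-0.023, 1.0, -0.0], [0.003, -0.0, -1.0]]
force: [-0.6, 0.3, -1.7]
opening: 0.291
```

```bash
python3 - <<'E'
from h import *
st();go([.6408,.121,.108],Rdown(91.3)); im,c=snap("wrist","w17.png")
cv2.imwrite("pics/w17c.png",cv2.resize(im[130:310,140:380,::-1],(800,600),interpolation=cv2.INTER_CUBIC))
E
```

```text
t 62.15 p [0.6396 0.1216 0.1915] yaw 91.33 tilt 0.19 F [-0.6  0.3 -1.7] M [ 0.01  0.04 -0.03] op 25.3 j [  1.   34.2  79.7  -0.   66.2 -90.4]
lin [-1.4, -0.6, 83.5] rot [-0.0, -0.2, 0.0] rows>= 2
```

View pics/w17c.png

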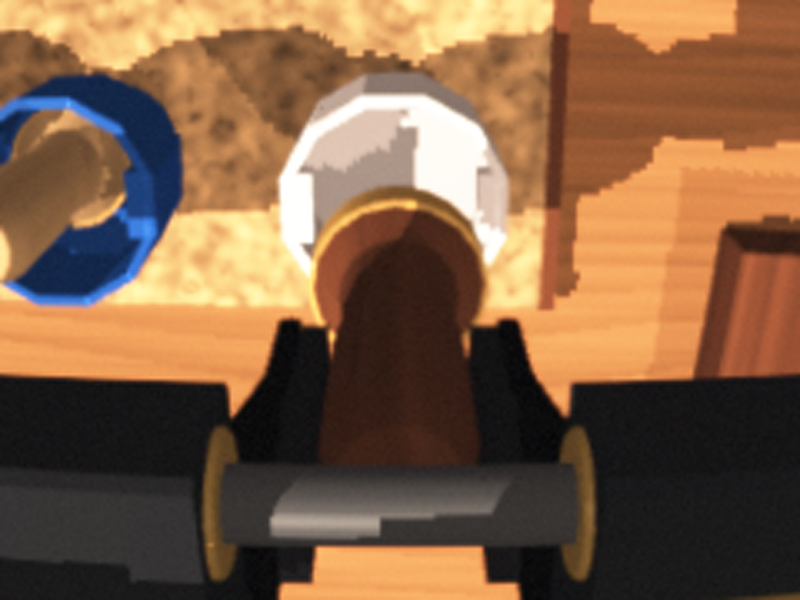

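Call:
play_rows(fingers=[255,255,255,255,255,255,255,255,255,255,255], linear=[[-1,-1,15],[-1,-1,30],[-1,-1,42],[-1,-1,52],[-1,-1,60],[-1,-1,68],[-1,-1,75],[-1,-1,81],[-1,-1,84],[-1,-1,84],[-1,-1,84]], rot=[[0,0,0],[0,0,0],[0,0,0],[0,0,0],[0,0,0],[0,0,0],[0,0,0],[0,0,0],[0,0,0],[0,0,0],[0,0,0]])

```text
time_s: 63.3
position: [0.6429, 0.1209, 0.1085]
tcp_rot: [[-1.0, -0.023, 0.001], [-0.023, 1.0, -0.0], [-0.001, -0.0, -1.0]]
force: [-0.3, -0.3, -2.3]
opening: 0.291
```

```bash
python3 - <<'E'
from h import *
st()
E
```

```text
t 63.3 p [0.6429 0.1209 0.1085] yaw 91.32 tilt 0.03 F [-0.3 -0.3 -2.3] M [ 0.03  0.03 -0.03] op 25.3 j [  0.9  40.1  83.   -0.   56.8 -90.4]
```

Call:
play_rows(fingers=[255,255,255,255,255,255,255], linear=[[1,0,1],[1,0,2],[1,0,3],[1,0,4],[1,0,5],[1,0,5.5],[1,0,5.5]], rot=[[0,0,0],[0,0,0],[0,0,0],[0,0,0],[0,0,0],[0,0,0],[0,0,0]])

```text
time_s: 64.0
position: [0.642, 0.1209, 0.1038]
tcp_rot: [[-1.0, -0.023, 0.001], [-0.023, 1.0, -0.0], [-0.001, -0.0, -1.0]]
force: [-1.5, -1.0, 5.4]
opening: 0.292
```

```bash
python3 - <<'E'
from h import *
st()
E
```

```text
t 64.0 p [0.642  0.1209 0.1038] yaw 91.33 tilt 0.05 F [-1.5 -1.   5.4] M [-0.    0.3  -0.01] op 25.4 j [  0.9  40.4  83.3  -0.   56.2 -90.4]
```

On the floor of the cup. I'll release, rise and look.

Call:
play_rows(fingers=[0,0,0,0,0,0,0,0,0,0,0], linear=[[0,0,0],[0,0,0],[0,0,0],[0,0,0],[0,0,0],[0,0,-20],[0,0,-60],[0,0,-110],[0,0,-150],[0,0,-150],[0,0,-150]], rot=[[0,0,0],[0,0,0],[0,0,0],[0,0,0],[0,0,0],[0,0,0],[0,0,0],[0,0,0],[0,0,0],[0,0,0],[0,0,0]])

```text
time_s: 65.1
position: [0.6421, 0.121, 0.2541]
tcp_rot: [[-1.0, -0.023, 0.003], [-0.023, 1.0, 0.0], [-0.003, -0.0, -1.0]]
force: [-0.7, 0.2, -0.9]
opening: 0.994
```

```bash
python3 - <<'E'
from h import *
st(); im,c=snap("wrist","w18.png"); im,c=snap("scene","s18.png");go([.57,.16,.36],Rdown(94.8))
cv2.imwrite("pics/s18c.png",cv2.resize(im[120:300,200:440,::-1],(800,600),interpolation=cv2.INTER_CUBIC))
E
```

```text
t 65.1 p [0.6421 0.121  0.2541] yaw 91.33 tilt 0.16 F [-0.7  0.2 -0.9] M [0.02 0.02 0.01] op 86.5 j [  0.9  30.7  75.8   0.   73.4 -90.4]
lin [69.9, 40.8, -108.6] rot [0.0, -0.2, -3.5] rows>= 3
```

View pics/w18.png

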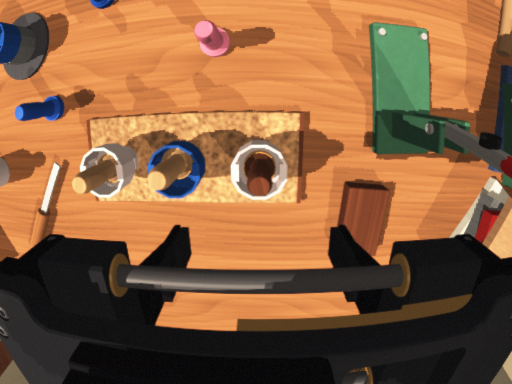

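View pics/s18c.png

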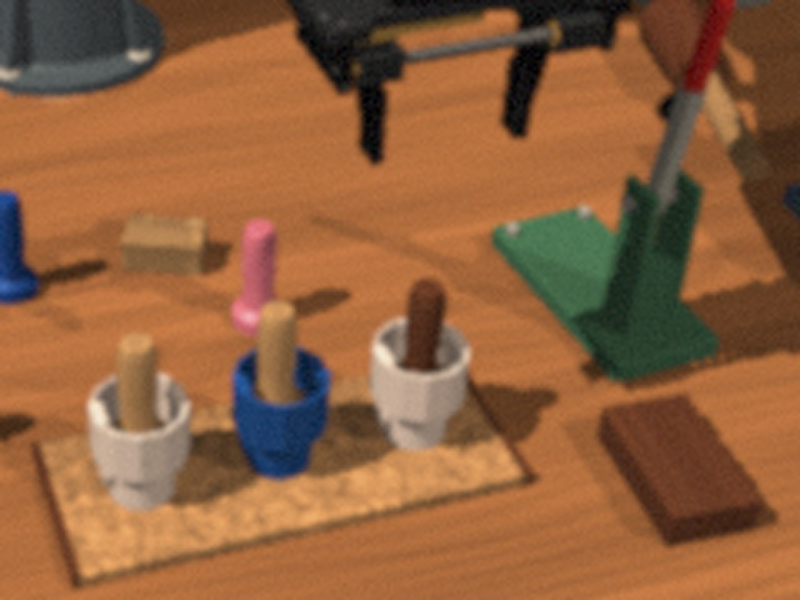

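All three finials stand in their cups. Now the arm comes back down, starting from where I left the handle: TCP (0.598, 0.330, 0.257).

```bash
python3 - <<'E'
from h import *
go([.598,.3295,.345],Rdown(94.85))
E
```

```text
lin [38.0, 209.6, -93.7] rot [0.0, -0.2, -3.5] rows>= 5
```

Call:
play_rows(fingers=[0,0,0,0,0,0,0,0,0,0,0,0,0], linear=[[0,0,-30],[0,0,-65],[5,20,-94],[12,60,-94],[19,100,-94],[26,140,-94],[33,180,-94],[38,205,-94],[38,210,-94],[38,210,-94],[38,210,-94],[38,210,-94],[38,210,-94]], rot=[[0,0,0],[0,0,0],[0,0,-1],[0,0,-2],[0,0,-3],[0,0,-3.5],[0,0,-3.5],[0,0,-3.5],[0,0,-3.5],[0,0,-3.5],[0,0,-3.5],[0,0,-3.5],[0,0,-3.5]])

```text
time_s: 66.5
position: [0.5994, 0.3285, 0.3467]
tcp_rot: [[-0.997, -0.082, -0.0], [-0.082, 0.997, -0.0], [0.0, -0.0, -1.0]]
force: [0.0, -0.8, 0.2]
opening: 1.003
```

```bash
python3 - <<'E'
from h import *
st(); im,c=snap("wrist","w19.png");go([.598,.3295,.257],Rdown(94.85))
E
```

```text
t 66.5 p [0.5994 0.3285 0.3467] yaw 94.71 tilt 0.02 F [ 0.  -0.8  0.2] M [0.05 0.01 0.04] op 87.3 j [ 19.4  29.5  63.5  -0.   87.1 -75.3]
lin [1.3, 0.9, 89.8] rot [-0.0, 0.0, -0.1] rows>= 2
```

View pics/w19.png

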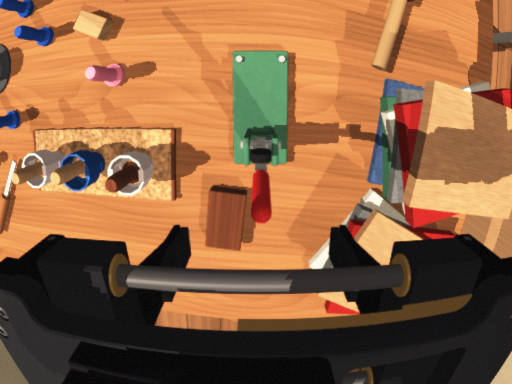

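The red handle tip is at (261,213), in line with the jaws. Descend and pinch.

Call:
play_rows(fingers=[0,0,0,0,0,0,0,255,255,255,255,255,255,255,255,255,255,255,255], linear=[[1,1,20],[1,1,50],[1,1,75],[1,1,86],[1,1,90],[1,1,90],[1,1,90],[1,1,90],[1,1,90],[1,1,90],[1,1,90],[1,1,90],[1,1,90],[1,1,90],[1,1,90],[1,1,90],[1,1,90],[1,1,90],[1,1,90]], rot=[[0,0,0],[0,0,0],[0,0,0],[0,0,0],[0,0,0],[0,0,0],[0,0,0],[0,0,0],[0,0,0],[0,0,0],[0,0,0],[0,0,0],[0,0,0],[0,0,0],[0,0,0],[0,0,0],[0,0,0],[0,0,0],[0,0,0]])

```text
time_s: 68.45
position: [0.5978, 0.3297, 0.2567]
tcp_rot: [[-0.996, -0.084, -0.0], [-0.084, 0.996, -0.002], [0.0, -0.002, -1.0]]
force: [0.4, -5.4, 0.7]
opening: 0.178
```

```bash
python3 - <<'E'
from h import *
s=st(); p=s["position"]+[0,0,.019];h=np.array([.5685,.3279,.127]);d=p-h;e=np.array([np.cos(np.radians(4.87)),np.sin(np.radians(4.87))]);th=np.arctan2(d[2],-d[:2]@e);r=np.hypot(d[2],d[:2]@e);print("theta",th,r)
for t in np.arange(1.6,-.01,-.1): print(round(t,1),[round(1e3*r*(np.cos(t)-np.cos(th)),1),round(1e3*r*(np.sin(th)-np.sin(t)),1)])
E
```

```text
t 68.45 p [0.5978 0.3297 0.2567] yaw 94.8 tilt 0.12 F [ 0.4 -5.4  0.7] M [-0.63 -0.    0.  ] op 15.5 j [ 19.6  33.1  70.8  -0.1  76.2 -75.2]
theta 1.7660088940513348 0.15155108659536157
1.6 [np.float64(25.0), np.float64(-2.8)]
1.5 [np.float64(40.1), np.float64(-2.5)]
1.4 [np.float64(55.2), np.float64(-0.7)]
1.3 [np.float64(69.9), np.float64(2.6)]
1.2 [np.float64(84.3), np.float64(7.4)]
1.1 [np.float64(98.1), np.float64(13.6)]
1.0 [np.float64(111.3), np.float64(21.1)]
0.9 [np.float64(123.6), np.float64(30.0)]
0.8 [np.float64(135.0), np.float64(40.0)]
0.7 [np.float64(145.3), np.float64(51.0)]
0.6 [np.float64(154.5), np.float64(63.1)]
0.5 [np.float64(162.4), np.float64(76.0)]
0.4 [np.float64(169.0), np.float64(89.7)]
0.3 [np.float64(174.2), np.float64(103.9)]
0.2 [np.float64(177.9), np.float64(118.6)]
0.1 [np.float64(180.2), np.float64(133.5)]
-0.0 [np.float64(180.9), np.float64(148.7)]
```

Call:
play_rows(fingers=[255,255,255,255,255,255,255,255,255,255,255,255], linear=[[10,-0.7,-1.5],[25,-0.7,-2.8],[40,-0.7,-2.5],[55,-0.7,-0.7],[70,-0.7,2.6],[84,-0.7,7.4],[98,-0.7,13.6],[111,-0.7,21],[123.5,-0.7,30],[123.5,-0.7,30],[123.5,-0.7,30],[123.5,-0.7,30]], rot=[[0,0,0],[0,0,0],[0,0,0],[0,0,0],[0,0,0],[0,0,0],[0,0,0],[0,0,0],[0,0,0],[0,0,0],[0,0,0],[0,0,0]])

```text
time_s: 69.65
position: [0.4745, 0.3195, 0.2266]
tcp_rot: [[-0.996, -0.084, -0.001], [-0.084, 0.996, -0.001], [0.001, -0.001, -1.0]]
force: [0.7, -3.3, -2.0]
opening: 0.175
```

```bash
python3 - <<'E'
from h import *
s=st(); p=s["position"]+[0,0,.019];h=np.array([.5685,.3279,.127]);d=p-h;e=np.array([np.cos(np.radians(4.87)),np.sin(np.radians(4.87))]);th=np.arctan2(d[2],-d[:2]@e);r=np.hypot(d[2],d[:2]@e);print("theta",th,r)
r=.152
for t in (.85,.8,.7,.6,.5,.4,.3,.2,.1,.04,0): print(round(t,2),[round(1e3*(r*np.cos(t)+d[:2]@e),1),round(1e3*(d[2]-r*np.sin(t)),1)])
E
```

```text
t 69.65 p [0.4745 0.3195 0.2266] yaw 94.82 tilt 0.08 F [ 0.7 -3.3 -2. ] M [-0.58 -0.21 -0.02] op 15.2 j [ 22.8  25.9  89.5  -0.   64.7 -72. ]
theta 0.8989669975485739 0.15154731292922552
0.85 [np.float64(6.0), np.float64(4.4)]
0.8 [np.float64(11.6), np.float64(9.6)]
0.7 [np.float64(21.9), np.float64(20.7)]
0.6 [np.float64(31.1), np.float64(32.8)]
0.5 [np.float64(39.1), np.float64(45.7)]
0.4 [np.float64(45.7), np.float64(59.4)]
0.3 [np.float64(50.9), np.float64(73.7)]
0.2 [np.float64(54.6), np.float64(88.4)]
0.1 [np.float64(56.9), np.float64(103.4)]
0.04 [np.float64(57.6), np.float64(112.5)]
0 [np.float64(57.7), np.float64(118.6)]
```

Call:
play_rows(fingers=[255,255,255,255,255,255,255,255,255,255,255,255,255], linear=[[6,-0.5,4.5],[11.5,-0.5,9.5],[22,-0.5,20.5],[31,-0.5,33],[39,-0.5,45.5],[45.5,-0.5,59.5],[51,-0.5,73.5],[54.5,-0.5,88.5],[57,-0.5,103.5],[57.5,-0.5,112.5],[57.5,-0.5,117],[57.5,-0.5,117],[57.5,-0.5,117]], rot=[[0,0,0],[0,0,0],[0,0,0],[0,0,0],[0,0,0],[0,0,0],[0,0,0],[0,0,0],[0,0,0],[0,0,0],[0,0,0],[0,0,0],[0,0,0]])

```text
time_s: 70.95
position: [0.4154, 0.3145, 0.1093]
tcp_rot: [[-0.996, -0.084, -0.004], [-0.084, 0.997, -0.0], [0.004, -0.0, -1.0]]
force: [-5.2, 1.5, -1.1]
opening: 0.161
```

```bash
python3 - <<'E'
from h import *
st()
E
```

```text
t 70.95 p [0.4154 0.3145 0.1093] yaw 94.79 tilt 0.25 F [-5.2  1.5 -1.1] M [ 0.18  0.64 -0.  ] op 14.0 j [ 2.480e+01  3.220e+01  1.027e+02  1.000e-01  4.540e+01 -7.010e+01]
```

Call:
play_rows(fingers=[255,255,255,255,255], linear=[[-1,0,1],[-1,0,2],[-1,0,3],[-1,0,3.5],[-1,0,3.5]], rot=[[0,0,0],[0,0,0],[0,0,0],[0,0,0],[0,0,0]])

```text
time_s: 71.45
position: [0.4154, 0.3145, 0.1063]
tcp_rot: [[-0.996, -0.083, -0.006], [-0.083, 0.997, -0.001], [0.006, -0.0, -1.0]]
force: [-8.5, 2.4, 1.3]
opening: 0.168
```

```bash
python3 - <<'E'
from h import *
st()
E
```

```text
t 71.45 p [0.4154 0.3145 0.1063] yaw 94.79 tilt 0.33 F [-8.5  2.4  1.3] M [ 0.2   1.01 -0.03] op 14.6 j [ 24.8  32.5 102.8   0.2  45.1 -70.1]
```

Call:
play_rows(fingers=[0,0,0,0,0,0,0,0,0,0,0,0,0], linear=[[0,0,0],[0,0,0],[0,0,0],[0,0,0],[0,0,0],[0,0,0],[0,0,-20],[0,0,-60],[0,0,-105],[0,0,-140],[0,0,-140],[0,0,-140],[0,0,-140]], rot=[[0,0,0],[0,0,0],[0,0,0],[0,0,0],[0,0,0],[0,0,0],[0,0,0],[0,0,0],[0,0,0],[0,0,0],[0,0,0],[0,0,0],[0,0,0]])

```text
time_s: 72.75
position: [0.4175, 0.314, 0.245]
tcp_rot: [[-0.996, -0.084, -0.003], [-0.084, 0.996, -0.001], [0.003, -0.001, -1.0]]
force: [-0.6, 0.2, -0.2]
opening: 0.997
```

```bash
python3 - <<'E'
from h import *
st(); im,c=snap("wrist","w20.png"); print(proj(c,[.398,.3143,.127],True)); im,c=snap("scene","s20.png");im,c=snap("top","t20.png")
E
```

```text
t 72.75 p [0.4175 0.314  0.245 ] yaw 94.82 tilt 0.17 F [-0.6  0.2 -0.2] M [0.05 0.06 0.01] op 86.8 j [ 24.7  20.8  95.1  -0.   64.3 -70.1]
[260.80468961 165.60218396]
```

View pics/w20.png

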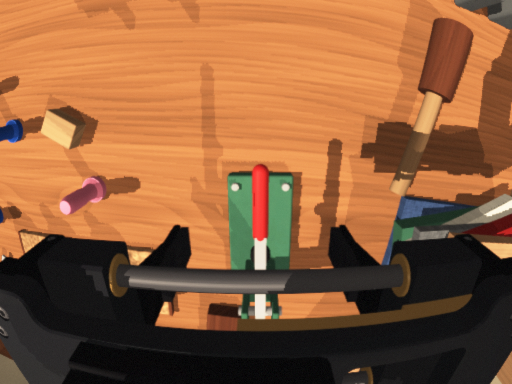

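View pics/s20.png

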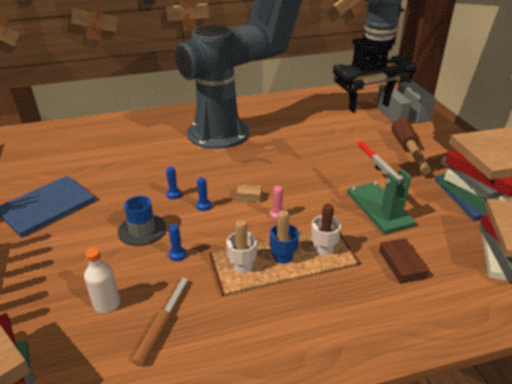

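View pics/t20.png

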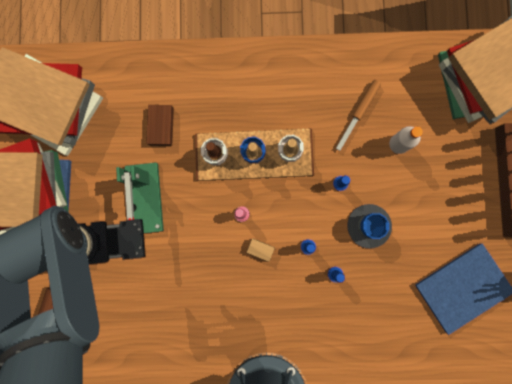

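```bash
python3 - <<'E'
from h import *
s=cv2.imread("pics/s20.png");h=cv2.cvtColor(s,cv2.COLOR_BGR2HSV).astype(int);H,Sa,V=h[...,0],h[...,1],h[...,2]
print([b for b in blobs(((H<4)|(H>176))&(Sa>200)&(V>150),10)])
S=get_calibration("scene");T=get_calibration("top");t=cv2.imread("pics/t20.png")
for n,z,a in (("A",.088,(.644,-.079)),("C",.088,(.6415,.121))): print(n,rimfit(t[...,::-1],T,.088,a,False)[0].round(4))
print("B",rimfit(t[...,::-1],T,.088,(.6425,.02),False,white=False)[0].round(4),"cup1",rimfit(t[...,::-1],T,.085,(.4385,-.288),False,white=False)[0].round(4))
a=cv2.resize(t[130:190,190:320],(780,360),interpolation=cv2.INTER_CUBIC)
cv2.imwrite("pics/t20c.png",a)
cv2.imwrite("pics/s20c.png",cv2.resize(s[190:290,205:355],(790,527),interpolation=cv2.INTER_CUBIC))
E
```

```text
[((np.float64(365.2), np.float64(148.3)), [359, 142, 14, 14, 79]), ((np.float64(453.4), np.float64(154.1)), [450, 152, 9, 6, 15]), ((np.float64(507.4), np.float64(180.4)), [502, 178, 10, 7, 40])]
A [ 0.6419 -0.078   0.0322]
C [0.6384 0.1195 0.0331]
B [0.639  0.0193 0.0313] cup1 [ 0.4374 -0.2836  0.0341]
```

View pics/t20c.png

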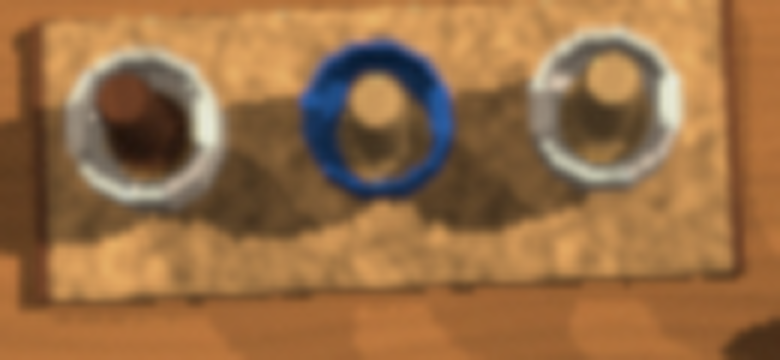

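View pics/s20c.png

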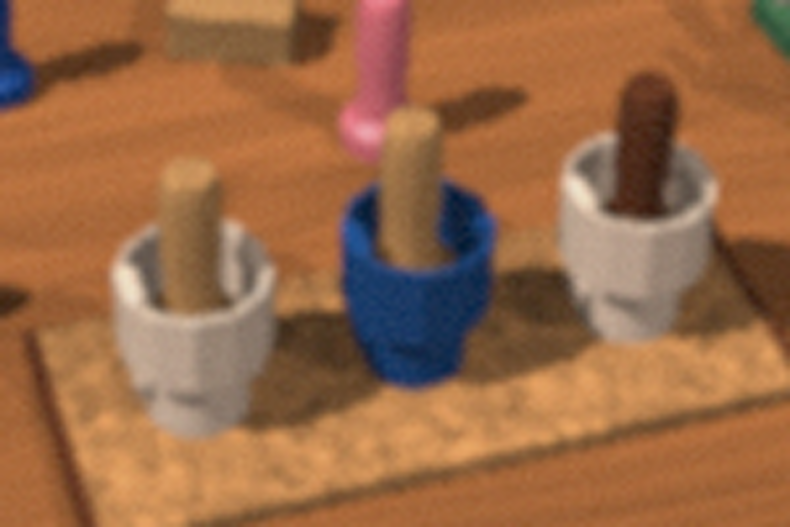

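```bash
python3 - <<'E'
from h import *
S=get_calibration("scene");T=get_calibration("top")
for n,a,b in (("A",(613,77),(190,172)),("B",(377,99),(413,119)),("C",(124,98),(651,86))):
    p,e=tri(ray(T,(190+a[0]/6-.42,130+a[1]/6-.42)),ray(S,(205+b[0]/5.27-.4,190+b[1]/5.27-.4)));print(n,p.round(4),round(e*1e3,1))
p,e=tri(ray(T,(265.6,189)),ray(S,(205,200)))
t=cv2.imread("pics/t20.png");cv2.imwrite("pics/t20d.png",cv2.resize(t[195:260,335:405],(700,650)[:1]+(600,),interpolation=cv2.INTER_CUBIC))
E
```

```text
A [ 0.6441 -0.0782  0.1417] 1.0
B [0.6377 0.0178 0.1425] 1.1
C [0.6417 0.1212 0.14  ] 1.2
```

View pics/t20d.png

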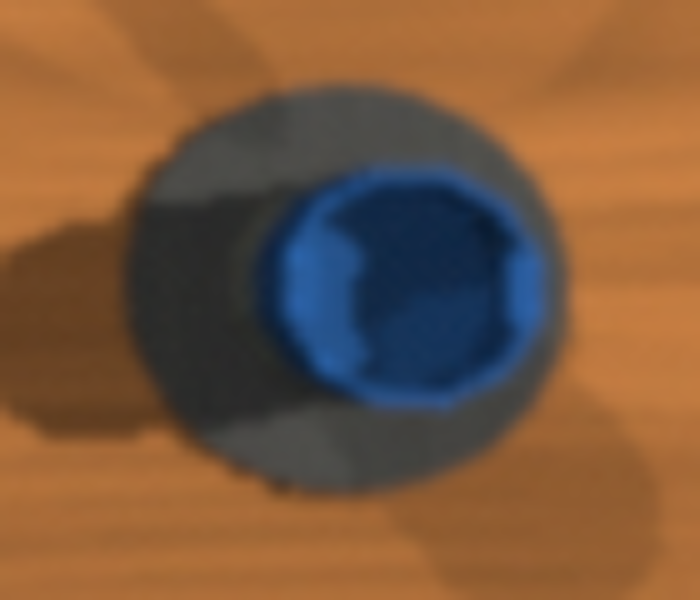

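```bash
python3 - <<'E'
from rig import bot
print(bot.read_state()["time_s"]); print(bot.hand_in())
E
```

```text
72.9
the job is handed in; nothing more can be done
None
```

I raised the press arm to about 1.77 rad and took out the dark finial. I twisted three cups off the stack, lifting each about 2 mm and turning it about 82°, and stood them on the cork board. The two light finials and the dark one then went into the cups one each, and I brought the arm back down. I handed in at 72.9 s; hand-in gives no verdict.

**Last checks:**
- **Finials:** the tops triangulate at 0.140–0.1425 m, where 0.1405 m is expected. They stand within about 5 mm of their cup axes, by top-camera and release positions, and look upright in both views.
- **Cups on the board:** all three are upright, near the board's long centre line and about 100 mm apart.
- **Last blue cup:** it is still nested in the stand. The automatic rim fit put it about 4 mm off in y, but that fit took in the cup's side; the crop shows it seated.
- **Press arm:** it is back down. The scene view shows the handle about 1 pixel higher than at the start, roughly 0.02 rad, against a limit of 0.12.
- **Bystanders and look-alikes:** none looks moved in the pictures. The gripper was open and clear of everything.

**Disagreements:** the wrist and fixed cameras differed by 2–3 mm in x on the finials; I used values in between.

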